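# Unstack bisque ware onto kiln discs

## Robot

A 6-joint arm with a two-finger parallel gripper is mounted at the origin on the work surface. World frame = base frame: x ahead of the robot, y to its left, z up, the work surface at z = 0. Lengths are in mm, angles in rad, forces in N, time in s.
With the tool pointing down it reaches from about 250 to 775 mm from the base axis. Payload 4 kg.
Tool frame: the origin (TCP) lies midway between the tips of the shut fingers; the grasp point (between the pads) lies 19 mm behind it; z points along the fingers, x is the direction in which the jaws open and shut, and the axes are right-handed (so a half turn about z gives the same grasp; the last joint's range is limited). The gripper opens to 85 mm and grips with 20 to 120 N. Pads are 22 mm wide; open, the fingers measure 114 mm over their backs; the gripper's body (76 mm by 85 mm) begins 54 mm behind the grasp point. The pads swing forward as they close: fully open they stand 13 mm farther back than shut.
Start: joints at [1.106, 0.087, 1.371, -0, 1.684, -0.103], TCP at [194.687, 514.407, 231.341] pointing down, gripper open.
Joint ranges: [-3.1, 3.1], [-0.76, 2.03], [0.27, 2.55], [-1.08, 4.22], [0.17, 2.65], [-2.57, 2.57]. Speed limits (rad/s): [2.79, 2.79, 3.14, 3.14, 3.14, 3.14].

## Interface

Orientations are given as a rotation vector (axis times angle).
In Python, from rig import readout, vision, workorder, spot_in, spot_point gives the robot as it stands.
- The arm moves only by the shell command python3 -m creep 'ROWS'. ROWS is JSON, a list of rows, each an object with "linear": the shift along the world's x, y, z in cm, a list of three; "rot": the turn, a rotation vector about the world's x, y, z in rad, a list of three; "claw": the opening, from 0 (shut) to 1 (fully open). A call has 1 to 12 rows; each row shifts and turns the commanded pose from where the row before left it; what a row does not reach is not made up. A row lasts 1/12 s, in which the tool goes at most 41.7 mm and 7.16 degrees, less where a joint would pass 70% of its speed; a pose out of reach is approached as far as the arm can. A call is refused whole if a number of a shift passes 4.17 or a number of a turn 0.125, either way. A call with a gripper value outside its range is refused whole. The fingers move at their own pace and stop on an object; the grip force is fixed at half the most. Time passes only in rows, so rows that do not move let the fingers close. It gives the time, the measured TCP pose, the force and the opening at its end, in the units of the state.
- readout.sense(): the state, without advancing time (a new reading comes with each control period).
- vision.snapshot(name): name is "scene" or "top" or "wrist"; returns the picture (400x640x3 uint8, blue, green, red); there is no depth.
- vision.camera_params(name): a dict with "fx", "fy", "cx", "cy" (pixels), "dist" ([k1, k2, p1, p2, k3] as OpenCV has them; the pictures are not rectified), "xyz" and "rotation" of the camera in the world; the wrist camera has in their place "hand_eye" (4x4, takes a point from camera to tool coordinates, whose origin is the TCP and whose axes are the tool frame's). Camera axes: x right, y up, looking along -z (the intrinsics and any distortion apply to the point x, -y, -z); pixel columns grow to the right and rows downward; lengths in mm; the calibration is good to about 2 mm. A picture is of the moment at which its call begins: read the wrist's pose just before it. camera_params takes no time and is no camera call.
- workorder.sign_off(): hands the job in, once; it reports no verdict.
Trained networks look in the newest picture that a camera, given by its name, has taken for a name from the list of things; names that differ only in an ending like _2 or _b are one class to them, and where a whole thing is asked for, a point or a joint stands for the part that bears it (a point fixed in the world has none). Each returns a list of dicts, best first, with "score" (0 to 1); they miss things now and then, are a little off and sometimes report something else, mostly with a low value. They report only what shows in the picture. A call takes as long as a camera call. They do not tell look-alikes from the thing itself.
- spot_in(label, camera): "point" ([column, row] in pixels, amid what is visible of it).
- spot_point(label, camera): "point" ([column, row] in pixels: a listed point, or the origin of a listed thing).
The state is a dict: "time": time; "joints": joint angles; "joint_velocities": joint speeds; "effort": joint torques, N m; "ee_pos": TCP position; "orientation": TCP orientation; "contact_force": force on the tool from outside, world axes, zero at the start; "ft_torque": the same for the moment, N m; "width": opening from 0.0 (shut) to 1.0 (fully open).
Only numpy, scipy, OpenCV 4.12 (cv2) and the standard library are available. Lean on these libraries where they do the work, as an engineer would, in place of code of your own. Each camera call takes 0.05 s, during which the arm holds its last target.

## Task

A stack of nested, once-fired pots stands on the round wooden bat; take it apart and load the kiln shelf for the glaze firing. Stand each piece upright on the clay disc made for it - the wider the foot, the wider the disc - with its whole foot on the disc. The ware is brittle, so set each piece down without tipping it over or dropping it, and leave the brush tin and the kiln post where they are.

Things in the scene. Friction and masses are not known exactly. Their poses are not given: they have to be found in the camera images.
- wide_bowl: pinkish unglazed wide bowl, widest and lowest bowl, bottom of the stack: 140 mm across the rim, 52 mm tall, foot 78 mm across, wall 8 mm thick and nearly upright over its upper 20 mm, inner floor 16 mm above the underside of the foot, round and handleless. Origin: centre of the underside of the foot; z up through the mouth. It stands on a 20 mm thick plywood bat. 
- rice_bowl: pinkish unglazed rice bowl, second widest, second from the bottom: 116 mm across the rim, 62 mm tall, foot 64 mm across, wall 8 mm thick and nearly upright over its upper 20 mm, inner floor 16 mm above the underside of the foot, round and handleless. Origin: centre of the underside of the foot; z up through the mouth. It stands inside the next wider piece with some 5 mm of play, its rim about 26 mm (cup: 28 mm) above that piece's rim. 
- tea_bowl: pinkish unglazed tea bowl, narrow deep bowl, third from the bottom: 92 mm across the rim, 72 mm tall, foot 50 mm across, wall 8 mm thick and nearly upright over its upper 20 mm, inner floor 16 mm above the underside of the foot, round and handleless. Origin: centre of the underside of the foot; z up through the mouth. It stands inside the next wider piece with some 5 mm of play, its rim about 26 mm (cup: 28 mm) above that piece's rim. 
- cup: pinkish unglazed cup, narrowest and tallest piece, on top of the stack: 64 mm across the rim, 84 mm tall, foot 38 mm across, wall 8 mm thick and nearly upright over its upper 20 mm, inner floor 16 mm above the underside of the foot, round and handleless. Origin: centre of the underside of the foot; z up through the mouth. It stands inside the next wider piece with some 5 mm of play, its rim about 26 mm (cup: 28 mm) above that piece's rim. 
- disc_a: widest of four brown fired-clay kiln discs lying fixed on the pale 340 mm square kiln shelf: 102 mm across, 10 mm thick, made for the foot of the wide bowl. Origin: centre of its underside, on the shelf's top (18 mm above the bench); z up.
- disc_b: second widest of four brown fired-clay kiln discs lying fixed on the pale 340 mm square kiln shelf: 88 mm across, 10 mm thick, made for the foot of the rice bowl. Origin: centre of its underside, on the shelf's top (18 mm above the bench); z up.
- disc_c: third widest of four brown fired-clay kiln discs lying fixed on the pale 340 mm square kiln shelf: 74 mm across, 10 mm thick, made for the foot of the tea bowl. Origin: centre of its underside, on the shelf's top (18 mm above the bench); z up.
- disc_d: smallest of four brown fired-clay kiln discs lying fixed on the pale 340 mm square kiln shelf: 62 mm across, 10 mm thick, made for the foot of the cup. Origin: centre of its underside, on the shelf's top (18 mm above the bench); z up.
- brush_tin: bystander: grey tin at the left-hand (+y) side, 86 mm across and 115 mm tall, brushes standing in it up to 225 mm. Origin: centre of its underside.
- kiln_post: bystander: cream square kiln post lying at the right-hand (-y) side, 150 mm long, 38 mm wide and high. Origin: centre of its underside; x along it.
There are look-alikes about, which are no part of the job. What is shaped like the tea_bowl but green or purple is not meant. What is shaped like the rice_bowl but green is not meant.

How it is judged:
By the outcome, as a careful person would: the job done as asked, in the order asked, and still so for the second after the job is handed in, with the robot touching nothing.
It also fails if it takes over 120 s, if anything falls off the work surface, if the arm or the gripper's body presses on something with over 40 N, if the wrist force passes 120 N, or if a joint passes its speed limit or range.

## Working session

There is one attempt and no reset: what is moved stays moved. The work goes in short steps, Python scripts to look and compute and a shell command to move; the robot and the scene stay as the last step left them, time stands still between calls to the robot, and variables do not carry over. Pictures are saved under pics/ and viewed, and the job is handed in when it is done.

```bash
ls; mkdir -p pics; python3 - <<'E'
from rig import readout, vision
import cv2
for n in ("scene","top"):
    cv2.imwrite(f"pics/{n}0.png",vision.snapshot(n)); print(n,vision.camera_params(n))
print(vision.camera_params("wrist"))
print(readout.sense())
E
```

```text
pics
scene {'fx': 464.7041338369297, 'fy': 464.7041338369297, 'cx': 311.48299366176326, 'cy': 198.6519648140945, 'dist': array([-0.13934414,  0.        ,  0.        ,  0.        ,  0.        ]), 'xyz': array([1061.56975259,  671.13360806, 1301.61826433]), 'rotation': array([0.26523683, 0.73295736, 2.3536745 ])}
top {'fx': 363.47601293164365, 'fy': 363.47601293164365, 'cx': 320.16255551462626, 'cy': 201.0810997341364, 'dist': array([-0.07715304,  0.        ,  0.        ,  0.        ,  0.        ]), 'xyz': array([ 416.8320347 ,   28.60770886, 1097.74352872]), 'rotation': array([ 0.06122092, -0.10978621, -1.58247925])}
{'fx': 323.18273464681613, 'fy': 323.18273464681613, 'cx': 316.9645321220398, 'cy': 199.01860698005808, 'dist': array([-0.02158849,  0.        ,  0.        ,  0.        ,  0.        ]), 'hand_eye': array([[ 9.99999980e-01,  7.98600824e-05, -1.81998288e-04,
        -9.56301048e-02],
       [ 2.71213782e-05, -9.61986838e-01, -2.73095813e-01,
        -6.96305586e+01],
       [-1.96889412e-04,  2.73095803e-01, -9.61986821e-01,
        -1.43538533e+02],
       [ 0.00000000e+00,  0.00000000e+00,  0.00000000e+00,
         1.00000000e+00]])}
{'time': 0.1, 'joints': array([ 1.10588111e+00,  8.79157894e-02,  1.37211965e+00, -1.92943652e-05,
        1.68363138e+00, -1.03124703e-01]), 'joint_velocities': array([-0.00089485, -0.00076492, -0.00510714,  0.00120225, -0.00075118,
        0.00094941]), 'effort': array([ 1.74165438e-03, -3.53015220e+01, -3.14219892e+01, -2.25421027e-04,
        7.89332989e-03, -3.24915527e-05]), 'ee_pos': array([194.48760053, 513.97326452, 230.22884464]), 'orientation': array([ 2.58402122,  1.7849544 , -0.00284171]), 'contact_force': array([ 0.70755909, -0.5591161 , -0.13937033]), 'ft_torque': array([-0.02163871, -0.00275371,  0.03451517]), 'width': 1.000380611112028}
```

View pics/scene0.png

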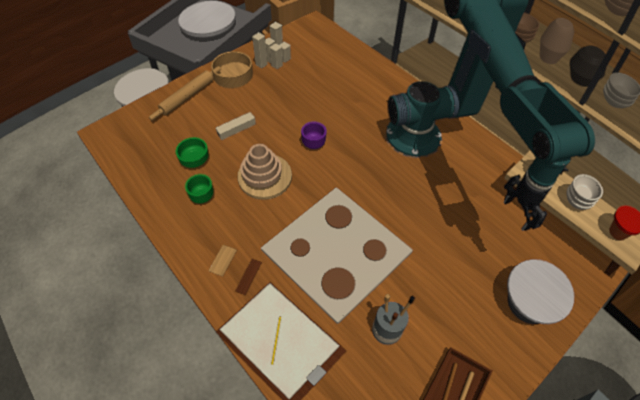

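View pics/top0.png

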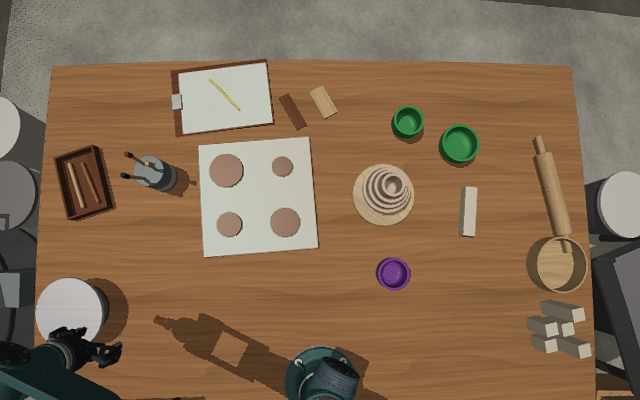

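```bash
cat > h.py <<'E'
import numpy as np, cv2
from rig import readout, vision, spot_in, spot_point
from scipy.spatial.transform import Rotation as R
def cam(n):
    p=vision.camera_params(n)
    K=np.array([[p['fx'],0,p['cx']],[0,p['fy'],p['cy']],[0,0,1]])
    if n=='wrist':
        s=readout.sense(); Rt=R.from_rotvec(s['orientation']).as_matrix(); H=p['hand_eye']
        return K,p['dist'],Rt@H[:3,3]+s['ee_pos'],Rt@H[:3,:3]
    return K,p['dist'],p['xyz'],R.from_rotvec(p['rotation']).as_matrix()
F=np.diag([1,-1,-1.])
def ray(c,uv):
    K,d,o,Rm=c
    q=cv2.undistortPoints(np.array(uv,float).reshape(-1,1,2),K,d).reshape(-1,2)
    v=np.c_[q,np.ones(len(q))]@F@Rm.T
    return o,v
def plane(c,uv,z):
    o,v=ray(c,uv); return o+v*((z-o[2])/v[:,2])[:,None]
def proj(c,P):
    K,d,o,Rm=c
    X=(np.atleast_2d(P)-o)@Rm@F
    return cv2.projectPoints(X,np.zeros(3),np.zeros(3),K,d)[0].reshape(-1,2)
def circ(x,y,z,r,n=72):
    a=np.linspace(0,2*np.pi,n); return np.c_[x+r*np.cos(a),y+r*np.sin(a),a*0+z]
E
python3 - <<'E'
from h import *
Z=dict(wide_bowl=20,rice_bowl=36,tea_bowl=52,cup=68,disc_a=18,disc_b=18,disc_c=18,disc_d=18,brush_tin=0,kiln_post=0)
np.set_printoptions(precision=1,suppress=True)
for n in("top","scene"):
    vision.snapshot(n); c=cam(n)
    for k,z in Z.items():
        if n=="scene" and k.startswith("disc_") and k!="disc_a": continue
        if n=="top" and k in("disc_b","disc_c","disc_d"): continue
        for d in spot_point(k,n)[:4]: print(n,k,round(d['score'],2),np.array(d['point']),plane(c,d['point'],z)[0])
E
```

```text
top wide_bowl 0.86 [382.2 191.3] [ 561.7 -193.2   20. ]
top rice_bowl 0.78 [382.  191.3] [ 559.5 -189.3   36. ]
top rice_bowl 0.7 [452.9 148.3] [ 690.1 -413.8   36. ]
top tea_bowl 0.9 [388.  272.9] [ 321.4 -196.    52. ]
top tea_bowl 0.89 [385.2 187.7] [ 567.9 -195.9   52. ]
top tea_bowl 0.77 [399.5 123.7] [ 762.  -246.8   52. ]
top cup 0.82 [383.5 189.7] [ 559.8 -187.3   68. ]
top disc_a 0.94 [226.9 226.7] [461.4 271.7  18. ]
top disc_a 0.85 [283.6 162.8] [652.1 103.1  18. ]
top disc_a 0.69 [283.2 219.4] [481.1 104.9  18. ]
top brush_tin 0.84 [162.5 177.8] [614.  476.5   0. ]
scene wide_bowl 0.56 [260.4 175.3] [ 569.1 -197.5   20. ]
scene rice_bowl 0.88 [264.2 177.2] [ 570.1 -171.6   36. ]
scene rice_bowl 0.8 [194.9 160.6] [ 715.3 -389.8   36. ]
scene tea_bowl 0.84 [199.  195.8] [ 788.4 -238.    52. ]
scene tea_bowl 0.81 [311.3 143. ] [ 356.  -176.7   52. ]
scene tea_bowl 0.52 [260.8 170.6] [ 568.4 -191.3   52. ]
scene cup 0.69 [261.7 165.2] [ 558.6 -197.1   68. ]
scene cup 0.59 [337.7 218.3] [501.8 127.6  68. ]
scene cup 0.19 [260.7 174.4] [ 584.5 -167.4   68. ]
scene disc_a 0.92 [339.6 284.6] [630.2 284.6  18. ]
scene disc_a 0.64 [374.7 249.7] [467.2 267.   18. ]
scene disc_a 0.6 [339.3 219.1] [477.1 111.3  18. ]
scene disc_a 0.49 [299.9 248.6] [644.3 113.6  18. ]
scene brush_tin 0.61 [384.3 330.9] [622.1 471.3   0. ]
scene kiln_post 0.81 [233.9 127.3] [ 502.7 -464.6    0. ]
```

```bash
python3 - <<'E'
from h import *
for n,b in(("top",(180,100,480,310)),("scene",(170,110,420,330))):
    im=cv2.imread(f"pics/{n}0.png")[b[1]:b[3],b[0]:b[2]]
    f=min(800/im.shape[1],600/im.shape[0]); im=cv2.resize(im,None,fx=f,fy=f,interpolation=cv2.INTER_CUBIC); cv2.imwrite(f"pics/{n}_crop.png",im)
E
python3 - <<'E'
from h import *
np.set_printoptions(precision=1,suppress=True)
from scipy.optimize import least_squares
G=dict(a=(635,280,51),b=(480,107,44),c=(465,270,37),d=(648,108,31))
for n in("top","scene"):
    im=cv2.imread(f"pics/{n}0.png"); hsv=cv2.cvtColor(im,cv2.COLOR_BGR2HSV); c=cam(n)
    for k,(x,y,r) in G.items():
        roi=np.zeros(im.shape[:2],np.uint8); cv2.fillPoly(roi,[np.int32(proj(c,circ(x,y,28,r+22)))],255)
        s=hsv[...,1]; t,_=cv2.threshold(s[roi>0].reshape(-1,1),0,255,cv2.THRESH_OTSU)
        m=((s>t)&(roi>0)).astype(np.uint8)
        nn,l,st,ce=cv2.connectedComponentsWithStats(m); i=1+np.argmax(st[1:,4])
        cn=max(cv2.findContours((l==i).astype(np.uint8),cv2.RETR_EXTERNAL,cv2.CHAIN_APPROX_NONE)[0],key=len)
        P=plane(c,cn.reshape(-1,2),28)[:,:2]
        f=least_squares(lambda q:np.hypot(*(P-q[:2]).T)-q[2],[x,y,r],loss='soft_l1')
        print(n,k,f.x,"centroid",plane(c,ce[i],25)[0][:2])
E
```

```text
top a [630.2 274.3  49.2] centroid [630.5 274.9]
top b [473.  100.1  41.9] centroid [473.  100.3]
top c [468.5 263.5  35.3] centroid [468.5 264.2]
top d [640.3 108.6  28.9] centroid [640.9 108.8]
scene a [633.3 279.7  48.3] centroid [632.9 279.3]
scene b [476.8 105.1  41.1] centroid [475.9 104.1]
scene c [471.7 268.7  33.9] centroid [470.7 268. ]
scene d [643.9 113.4  28.4] centroid [643.3 112.3]
```

View pics/top_crop.png

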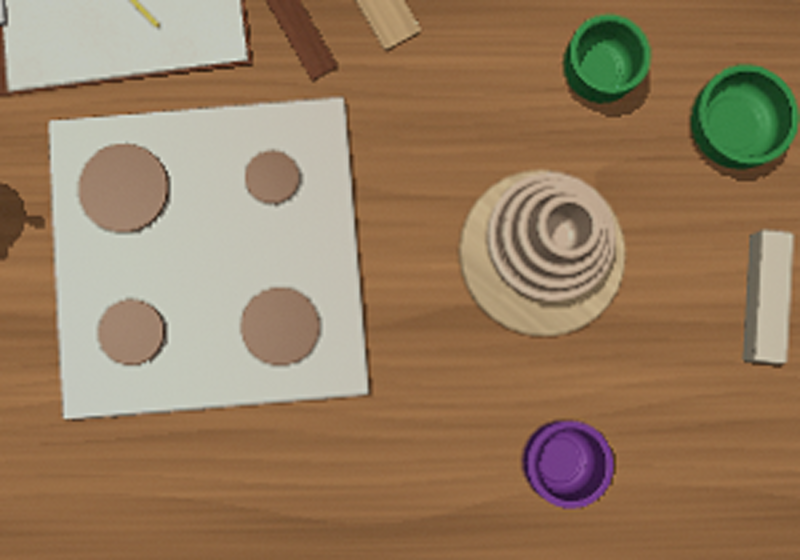

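View pics/scene_crop.png

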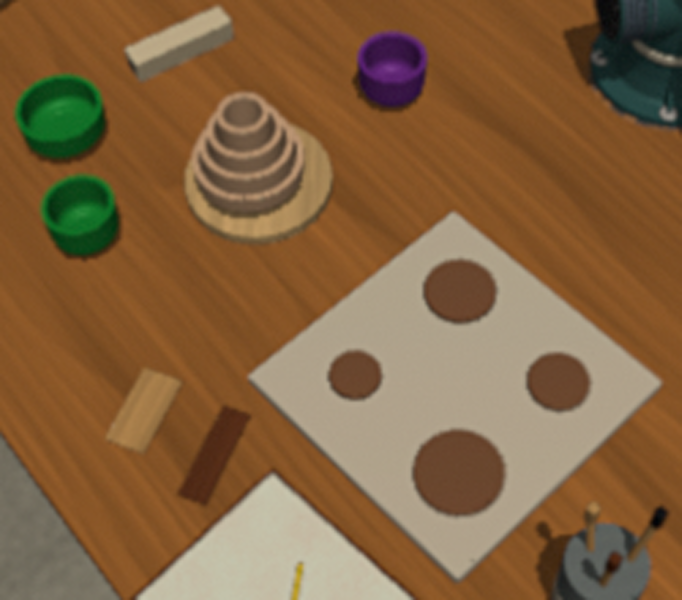

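Candidates: pinkish stack at top (385,193) / scene (261,165). Not meant: green tea-bowl shape at top (408,122), green rice-bowl shape at (460,143), purple tea-bowl shape at (393,273). The crops show that only the stack on the round bat is pinkish and nested. Next I fit its rims by overlaying them.

```bash
python3 - <<'E'
from h import *
np.set_printoptions(precision=1,suppress=True)
top=cam("top");sc=cam("scene")
print(plane(top,[391.9,185.1],152), plane(sc,[170+243/2.727,110+117/2.727],152))
print("bat",plane(top,[180+542/2.667,100+253/2.667],20),plane(sc,[170+259/2.727,110+180/2.727],20))
E
cat > ov.py <<'E'
from h import *
import sys
n,out,x,y=sys.argv[1],sys.argv[2],float(sys.argv[3]),float(sys.argv[4])
im=cv2.imread(f"pics/{n}0.png"); c=cam(n); p=proj(c,[x,y,80])[0]; u,v=int(p[0])-50,int(p[1])-40
cr=cv2.resize(im[v:v+80,u:u+100],None,fx=8,fy=7.5 and 8,interpolation=cv2.INTER_CUBIC)[:600]
cr=cr.copy()
for r,z in((70,72),(58,98),(46,124),(32,152)):
    q=(proj(c,circ(x,y,z,r))-[u,v]+.5)*8; cv2.polylines(cr,[np.int32(q)],True,(255,0,0),1)
cv2.imwrite(out,cr)
E

```

```text
[[ 560.3 -192.6  152. ]] [[ 569.1 -184.6  152. ]]
bat [[ 550.8 -195.9   20. ]] [[ 558.7 -184.7   20. ]]
```

```bash
python3 -m creep '[{"linear":[1.9,-3.5,0.4],"rot":[0,0,-0.0605],"claw":1},{"linear":[1.9,-3.5,0.4],"rot":[0,0,-0.0605],"claw":1},{"linear":[1.9,-3.5,0.4],"rot":[0,0,-0.0605],"claw":1},{"linear":[1.9,-3.5,0.4],"rot":[0,0,-0.0605],"claw":1},{"linear":[1.9,-3.5,0.4],"rot":[0,0,-0.0605],"claw":1},{"linear":[1.9,-3.5,0.4],"rot":[0,0,-0.0605],"claw":1},{"linear":[1.9,-3.5,0.4],"rot":[0,0,-0.0605],"claw":1},{"linear":[1.9,-3.5,0.4],"rot":[0,0,-0.0605],"claw":1},{"linear":[1.9,-3.5,0.4],"rot":[0,0,-0.0605],"claw":1},{"linear":[1.9,-3.5,0.4],"rot":[0,0,-0.0605],"claw":1}]'
python3 -m creep '[{"linear":[1.9,-3.5,0.4],"rot":[0,0,-0.0605],"claw":1},{"linear":[1.9,-3.5,0.4],"rot":[0,0,-0.0605],"claw":1},{"linear":[1.9,-3.5,0.4],"rot":[0,0,-0.0605],"claw":1},{"linear":[1.9,-3.5,0.4],"rot":[0,0,-0.0605],"claw":1},{"linear":[1.9,-3.5,0.4],"rot":[0,0,-0.0605],"claw":1},{"linear":[1.9,-3.5,0.4],"rot":[0,0,-0.0605],"claw":1},{"linear":[1.9,-3.5,0.4],"rot":[0,0,-0.0605],"claw":1},{"linear":[1.9,-3.5,0.4],"rot":[0,0,-0.0605],"claw":1},{"linear":[1.9,-3.5,0.4],"rot":[0,0,-0.0605],"claw":1},{"linear":[1.9,-3.5,0.4],"rot":[0,0,-0.0605],"claw":1},{"linear":[0,0,0],"rot":[0,0,0],"claw":1},{"linear":[0,0,0],"rot":[0,0,0],"claw":1}]'
python3 - <<'E'
from h import *
c=cam("wrist"); np.save("pics/w1.npy",np.array([readout.sense()['ee_pos'],readout.sense()['orientation']]))
cv2.imwrite("pics/w1.png",vision.snapshot("wrist")); print(c[2:])
E
```

```text
time: 1.73
ee_pos: [385.1, 162.6, 271.9]
orientation: [-3.001, -0.93, -0.002]
contact_force: [1.1, 0.7, 1.4]
width: 1.003
time: 2.73
ee_pos: [575.1, -187.5, 309.4]
orientation: [-3.14, 0.006, 0.004]
contact_force: [-0.6, 0.3, 0.2]
width: 0.998
(array([ 575.43345109, -118.37389095,  453.02135272]), array([[ 0.9999888 ,  0.00265956,  0.00391413],
       [-0.00362327,  0.96235174,  0.271783  ],
       [-0.00304395, -0.27179414,  0.9623506 ]]))
```

View pics/w1.png

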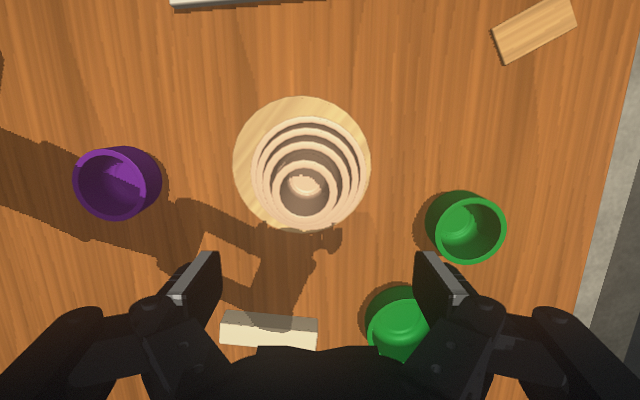

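```bash
cat > wov.py <<'E'
from h import *
# usage: wov.py img out cx cy  [x y z r]...
import sys
def wcam(npy):
    p=vision.camera_params("wrist"); ee,o=np.load(npy); K,d,_,_=cam("wrist"); Rt=R.from_rotvec(o).as_matrix(); H=p['hand_eye']
    return K,d,Rt@H[:3,3]+ee,Rt@H[:3,:3]
def overlay(img,c,out,u,v,w,hh,f,circles):
    cr=cv2.resize(cv2.imread(img)[v:v+hh,u:u+w],None,fx=f,fy=f,interpolation=cv2.INTER_CUBIC)
    for x,y,z,r in circles:
        q=(proj(c,circ(x,y,z,r))-[u,v]+.5)*f; cv2.polylines(cr,[np.int32(q)],True,(255,0,0),1,cv2.LINE_AA)
    cv2.imwrite(out,cr)
E
python3 - <<'E'
from wov import *
c=wcam("pics/w1.npy")
print(plane(c,[305,188],152),plane(c,[302,164],20))
x,y=plane(c,[305,188],152)[0][:2]
overlay("pics/w1.png",c,"pics/w1o.png",225,90,160,150,4,[(x,y,152,32),(x,y,152,24),(x,y,124,46),(x,y,98,58),(x,y,72,70)])
E
```

```text
[[ 562.77853021 -192.37697411  152.        ]] [[ 553.62675504 -191.42974608   20.        ]]
```

View pics/w1o.png

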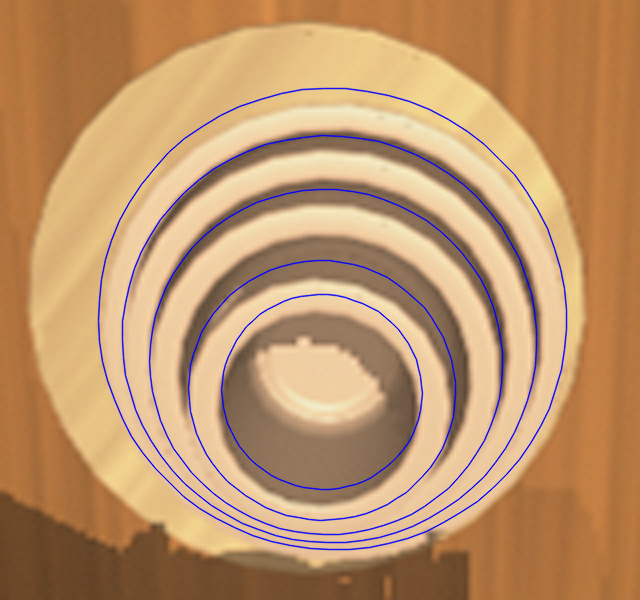

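```bash
python3 -m creep '[{"linear":[-0.65,-0.45,-2.8],"rot":[0,0,0],"claw":1},{"linear":[-0.65,-0.45,-2.8],"rot":[0,0,0],"claw":1},{"linear":[0,0,-2.8],"rot":[0,0,0],"claw":1},{"linear":[0,0,-2.6],"rot":[0,0,0],"claw":1},{"linear":[0,0,0],"rot":[0,0,0],"claw":1},{"linear":[0,0,0],"rot":[0,0,0],"claw":1}]'
cat > shot.py <<'E'
from h import *
import sys
n=sys.argv[1]; s=readout.sense(); np.save(f"pics/{n}.npy",np.array([s['ee_pos'],s['orientation']]))
cv2.imwrite(f"pics/{n}.png",vision.snapshot("wrist")); print(s['ee_pos'].round(1),s['orientation'].round(3),s['time'])
E
python3 shot.py w2
python3 - <<'E'
from wov import *
c=wcam("pics/w2.npy"); x,y=562,-196.5
overlay("pics/w2.png",c,"pics/w2o.png",200,100,240,180,3.3,[(x,y,152,32),(x,y,152,24),(x,y,124,46),(x,y,98,58),(x,y,72,70)])
E
```

```text
time: 3.28
ee_pos: [560.5, -192.8, 200.7]
orientation: [-3.14, -0.001, 0.004]
contact_force: [0.1, 0.6, 1.0]
width: 1.002
[ 560.5 -192.8  200.7] [-3.14e+00 -1.00e-03  4.00e-03] 3.2833
```

View pics/w2o.png

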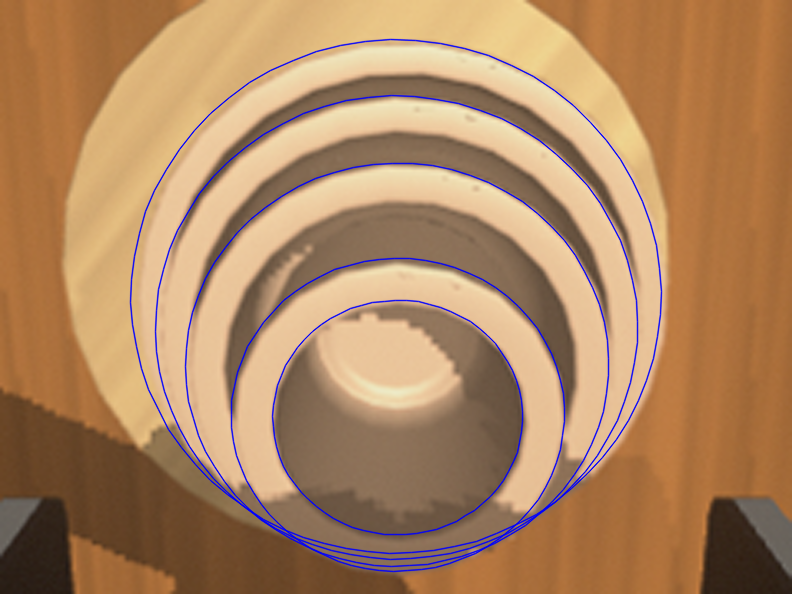

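View pics/w2.png

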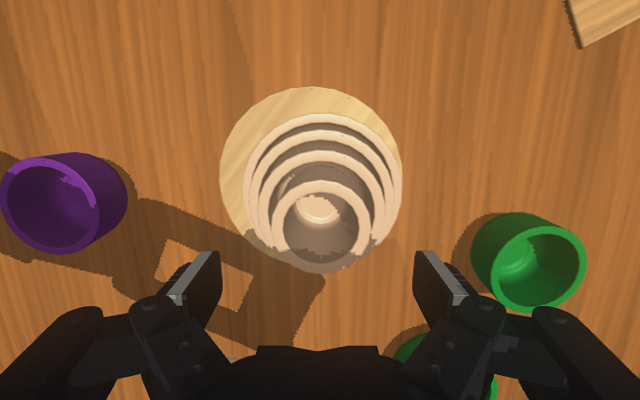

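```bash
python3 -m creep '[{"linear":[0.12,-0.4,-2],"rot":[0,0,0],"claw":1},{"linear":[0,0,-2],"rot":[0,0,0],"claw":1},{"linear":[0,0,-1.5],"rot":[0,0,0],"claw":1},{"linear":[0,0,-1.2],"rot":[0,0,0],"claw":1},{"linear":[0,0,-0.8],"rot":[0,0,0],"claw":1},{"linear":[0,0,-0.4],"rot":[0,0,0],"claw":1},{"linear":[0,0,0],"rot":[0,0,0],"claw":1},{"linear":[0,0,0],"rot":[0,0,0],"claw":1}]'
python3 shot.py w3
```

```text
time: 4.0
ee_pos: [563.5, -198.8, 123.6]
orientation: [3.141, -0.001, 0.003]
contact_force: [0.6, -0.3, 0.3]
width: 0.997
[ 563.5 -198.8  123.6] [ 3.141e+00 -1.000e-03  3.000e-03] 4.0
```

View pics/w3.png

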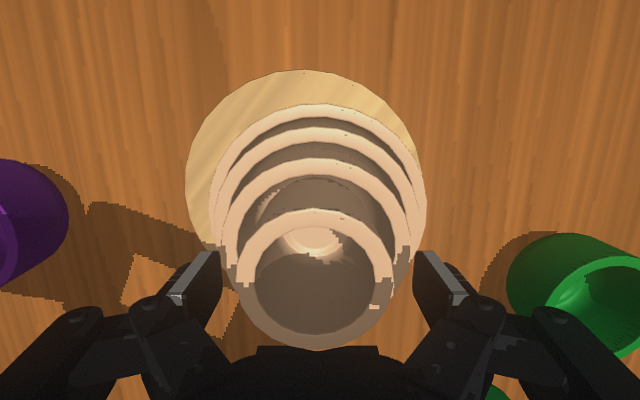

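```bash
python3 -m creep '[{"linear":[0,0.1,0],"rot":[0,0,0],"claw":0},{"linear":[0,0,0],"rot":[0,0,0],"claw":0},{"linear":[0,0,0],"rot":[0,0,0],"claw":0},{"linear":[0,0,0],"rot":[0,0,0],"claw":0},{"linear":[0,0,0],"rot":[0,0,0],"claw":0},{"linear":[0,0,0],"rot":[0,0,0],"claw":0}]'
python3 -m creep '[{"linear":[0,0,0.5],"rot":[0,0,0],"claw":0},{"linear":[0,0,1],"rot":[0,0,0],"claw":0},{"linear":[0,0,1.5],"rot":[0,0,0],"claw":0},{"linear":[0,0,2],"rot":[0,0,0],"claw":0},{"linear":[0,0,2],"rot":[0,0,0],"claw":0},{"linear":[0,0,2],"rot":[0,0,0],"claw":0},{"linear":[0,0,1],"rot":[0,0,0],"claw":0},{"linear":[0,0,0],"rot":[0,0,0],"claw":0},{"linear":[0,0,0],"rot":[0,0,0],"claw":0}]'
python3 shot.py w4
```

```text
time: 4.55
ee_pos: [563.5, -197.9, 123.8]
orientation: [3.141, -0.002, 0.004]
contact_force: [-1.1, 0.2, 6.0]
width: 0.714
time: 5.3
ee_pos: [562.9, -197.6, 222.3]
orientation: [3.142, -0.002, 0.0]
contact_force: [0.1, 0.4, -1.9]
width: 0.714
[ 562.9 -197.6  222.3] [ 3.142e+00 -2.000e-03  0.000e+00] 5.3
```

View pics/w4.png

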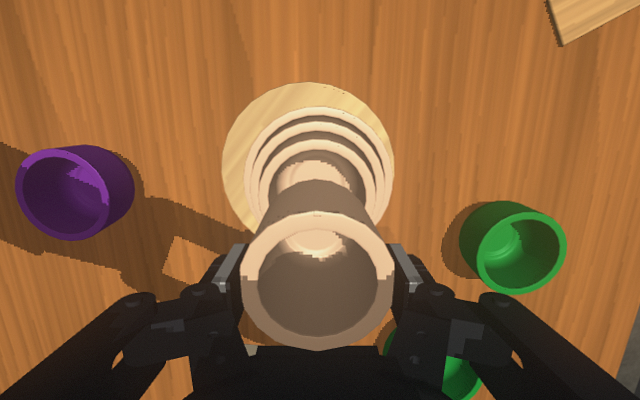

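```bash
python3 -m creep '[{"linear":[0.5,1.5,0],"rot":[0,0,0],"claw":0},{"linear":[1,3,0],"rot":[0,0,0],"claw":0},{"linear":[1,3,0],"rot":[0,0,0],"claw":0},{"linear":[1,3,0],"rot":[0,0,0],"claw":0},{"linear":[1,3,0],"rot":[0,0,0],"claw":0},{"linear":[1,3,0],"rot":[0,0,0],"claw":0},{"linear":[1,3,0],"rot":[0,0,0],"claw":0},{"linear":[1,3,0],"rot":[0,0,0],"claw":0},{"linear":[0.3,1.5,0],"rot":[0,0,0],"claw":0},{"linear":[0,0,0],"rot":[0,0,0],"claw":0},{"linear":[0,0,0],"rot":[0,0,0],"claw":0}]'
python3 shot.py w5
cat > discs.py <<'E'
from wov import *
from scipy.optimize import least_squares
import sys
n,ks=sys.argv[1],sys.argv[2]
np.set_printoptions(precision=1,suppress=True)
G=dict(a=(632,277,51),b=(475,102,44),c=(470,266,37),d=(642,111,31))
c=wcam(f"pics/{n}.npy"); im=cv2.imread(f"pics/{n}.png"); hsv=cv2.cvtColor(im,cv2.COLOR_BGR2HSV)
for k in ks:
    x,y,r=G[k]
    roi=np.zeros(im.shape[:2],np.uint8); cv2.fillPoly(roi,[np.int32(proj(c,circ(x,y,28,r+18)))],255)
    s=hsv[...,1]; t,_=cv2.threshold(s[roi>0].reshape(-1,1),0,255,cv2.THRESH_OTSU)
    m=((s>t)&(roi>0)).astype(np.uint8)
    nn,l,st,ce=cv2.connectedComponentsWithStats(m); i=1+np.argmax(st[1:,4])
    cn=max(cv2.findContours((l==i).astype(np.uint8),cv2.RETR_EXTERNAL,cv2.CHAIN_APPROX_NONE)[0],key=len).reshape(-1,2)
    cn=cn[(cn[:,0]>1)&(cn[:,1]>1)&(cn[:,0]<638)&(cn[:,1]<398)]
    P=plane(c,cn,28)[:,:2]
    f=least_squares(lambda q:np.hypot(*(P-q[:2]).T)-r+.5,[x,y],loss='soft_l1')
    print(k,f.x,"rms",np.sqrt(np.mean(f.fun**2)))
    cv2.polylines(im,[np.int32(proj(c,circ(*f.x,28,r)))],True,(255,0,0),1)
cv2.imwrite(f"pics/{n}d.png",im)
E
python3 discs.py w5 d
```

```text
time: 6.27
ee_pos: [640.2, 42.8, 220.3]
orientation: [3.141, 0.001, -0.006]
contact_force: [-0.1, -1.1, -1.5]
width: 0.715
[640.2  42.8 220.3] [ 3.141e+00  1.000e-03 -6.000e-03] 6.2667
d [639.9 108.4] rms 0.627098370341023
```

View pics/w5d.png

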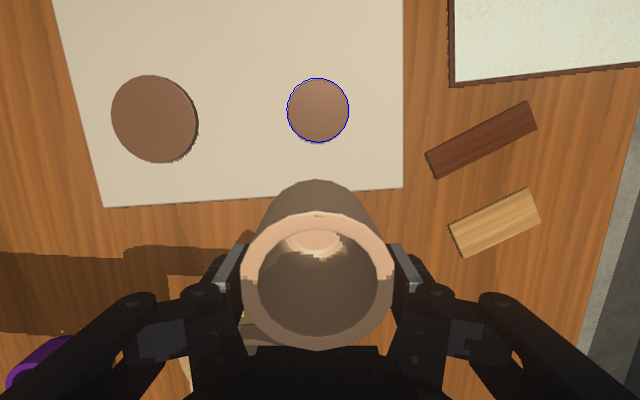

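```bash
python3 -m creep '[{"linear":[0,2,0],"rot":[0,0,0],"claw":0},{"linear":[0,2.5,0],"rot":[0,0,0],"claw":0},{"linear":[0,2,-1],"rot":[0,0,0],"claw":0},{"linear":[0,0,-2],"rot":[0,0,0],"claw":0},{"linear":[0,0,-2.5],"rot":[0,0,0],"claw":0},{"linear":[0,0,-2.5],"rot":[0,0,0],"claw":0},{"linear":[0,0,-2],"rot":[0,0,0],"claw":0},{"linear":[0,0,-1.2],"rot":[0,0,0],"claw":0},{"linear":[0,0,-0.7],"rot":[0,0,0],"claw":0},{"linear":[0,0,-0.4],"rot":[0,0,0],"claw":0},{"linear":[0,0,0],"rot":[0,0,0],"claw":0},{"linear":[0,0,0],"rot":[0,0,0],"claw":0}]'
python3 shot.py w6; python3 - <<'E'
from rig import vision; import cv2
cv2.imwrite("pics/s6.png",cv2.resize(vision.snapshot("scene")[180:320,220:430],None,fx=3.5,fy=3.5))
E
```

```text
time: 7.32
ee_pos: [641.7, 107.1, 100.8]
orientation: [-3.141, 0.002, -0.004]
contact_force: [0.1, -0.4, 0.0]
width: 0.711
[641.7 107.1 100.8] [-3.141e+00  2.000e-03 -4.000e-03] 7.3167
```

View pics/w6.png

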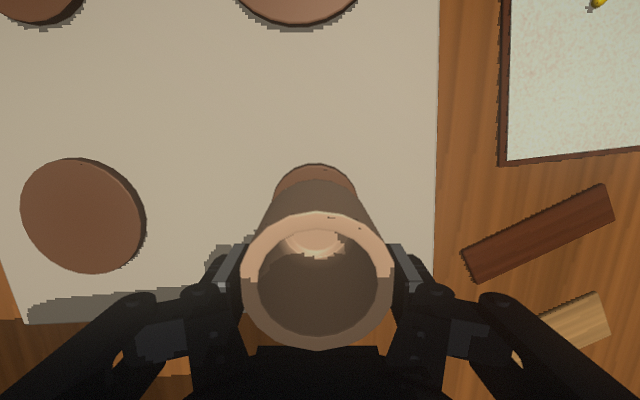

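View pics/s6.png

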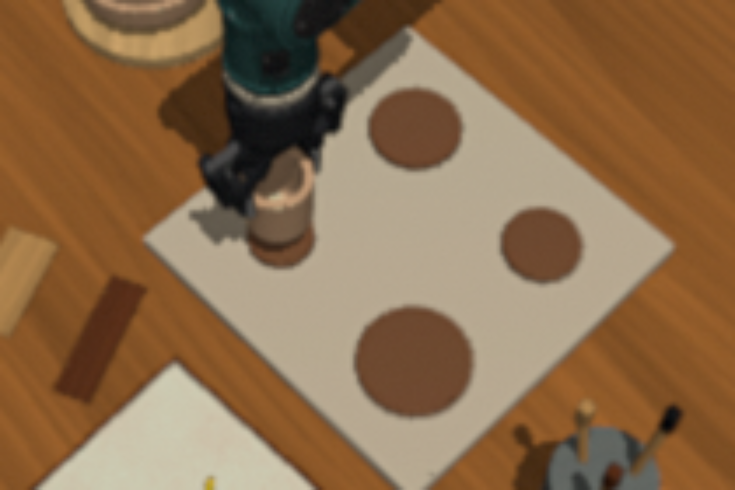

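```bash
python3 -m creep '[{"linear":[0,0,-0.6],"rot":[0,0,0],"claw":0},{"linear":[0,0,-0.5],"rot":[0,0,0],"claw":0},{"linear":[0,0,-0.2],"rot":[0,0,0],"claw":0},{"linear":[0,0,0],"rot":[0,0,0],"claw":0},{"linear":[0,0,0],"rot":[0,0,0],"claw":0}]'
python3 -m creep '[{"linear":[0,0,-0.1],"rot":[0,0,0],"claw":0},{"linear":[0,0,-0.1],"rot":[0,0,0],"claw":0},{"linear":[0,0,0],"rot":[0,0,0],"claw":0}]'
```

```text
time: 7.83
ee_pos: [640.6, 107.4, 85.8]
orientation: [3.141, -0.001, -0.001]
contact_force: [-0.1, 0.3, -1.4]
width: 0.714
time: 8.08
ee_pos: [640.8, 107.4, 84.2]
orientation: [3.142, -0.002, -0.0]
contact_force: [0.6, -0.5, -1.1]
width: 0.714
```

```bash
python3 -m creep '[{"linear":[0,0,-0.1],"rot":[0,0,0],"claw":0},{"linear":[0,0,0],"rot":[0,0,0],"claw":0},{"linear":[0,0,0],"rot":[0,0,0],"claw":0}]'
```

```text
time: 8.33
ee_pos: [641.0, 107.4, 83.9]
orientation: [-3.142, 0.002, -0.001]
contact_force: [-0.7, -0.4, 1.4]
width: 0.711
```

```bash
python3 -m creep '[{"linear":[0,0,-0.08],"rot":[0,0,0],"claw":0},{"linear":[0,0,0],"rot":[0,0,0],"claw":0},{"linear":[0,0,0],"rot":[0,0,0],"claw":0}]'
```

```text
time: 8.58
ee_pos: [641.0, 107.5, 83.8]
orientation: [-3.141, 0.001, -0.002]
contact_force: [-2.6, -0.6, 5.1]
width: 0.715
```

```bash
python3 -m creep '[{"linear":[0,0,0],"rot":[0,0,0],"claw":0.85},{"linear":[0,0,0],"rot":[0,0,0],"claw":1},{"linear":[0,0,0],"rot":[0,0,0],"claw":1},{"linear":[0,0,0],"rot":[0,0,0],"claw":1},{"linear":[0,0,0],"rot":[0,0,0],"claw":1},{"linear":[0,0,1],"rot":[0,0,0],"claw":1},{"linear":[0,0,2],"rot":[0,0,0],"claw":1},{"linear":[0,0,3],"rot":[0,0,0],"claw":1},{"linear":[0,0,4],"rot":[0,0,0],"claw":1},{"linear":[0,0,3],"rot":[0,0,0],"claw":1},{"linear":[0,-3.5,1],"rot":[0,0,0],"claw":1},{"linear":[0,-3.5,0],"rot":[0,0,0],"claw":1}]'
python3 shot.py w7
```

```text
time: 9.58
ee_pos: [643.0, 38.4, 229.6]
orientation: [3.141, 0.005, 0.018]
contact_force: [0.2, -0.6, -0.1]
width: 0.997
[643.   38.4 229.6] [3.141 0.005 0.018] 9.5833
```

View pics/w7.png

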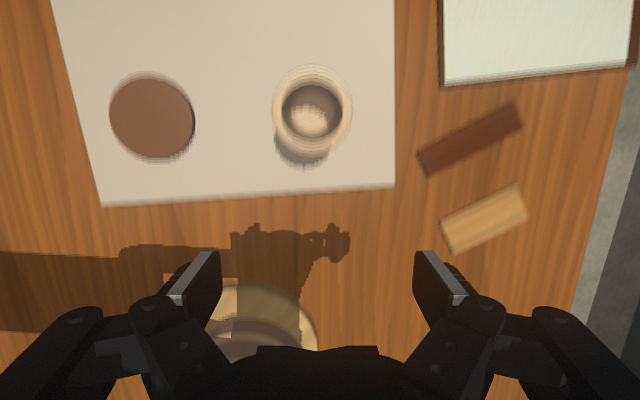

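```bash
python3 -m creep '[{"linear":[-0.8,-1.6,0],"rot":[0,0,0],"claw":0.45},{"linear":[-1.5,-3,0],"rot":[0,0,0],"claw":0.45},{"linear":[-1.5,-3,0],"rot":[0,0,0],"claw":0.45},{"linear":[-1.5,-3,0],"rot":[0,0,0],"claw":0.45},{"linear":[-1.5,-3,0],"rot":[0,0,0],"claw":0.45},{"linear":[-1.5,-3,-1],"rot":[0,0,0],"claw":0.45},{"linear":[-1.5,-3,-1],"rot":[0,0,0],"claw":0.45},{"linear":[-1.5,-3,-1],"rot":[0,0,0],"claw":0.45},{"linear":[-0.8,-0.4,-1],"rot":[0,0,0],"claw":0.45},{"linear":[0,0,0],"rot":[0,0,0],"claw":0.45},{"linear":[0,0,0],"rot":[0,0,0],"claw":0.45}]'
python3 shot.py w8
python3 - <<'E'
from wov import *
c=wcam("pics/w8.npy"); x,y=562,-196.5
overlay("pics/w8.png",c,"pics/w8o.png",220,100,240,180,3.3,[(x,y,124,46),(x,y,124,38),(x,y,98,58),(x,y,72,70)])
E
```

```text
time: 10.55
ee_pos: [519.5, -192.6, 182.5]
orientation: [-3.141, 0.004, 0.001]
contact_force: [0.7, -0.4, 0.5]
width: 0.45
[ 519.5 -192.6  182.5] [-3.141e+00  4.000e-03  1.000e-03] 10.55
```

View pics/w8o.png

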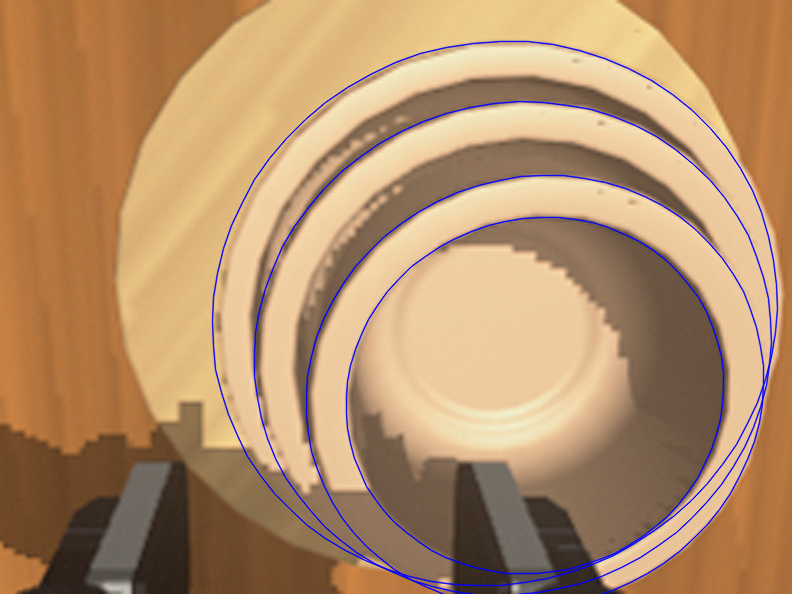

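View pics/w8.png

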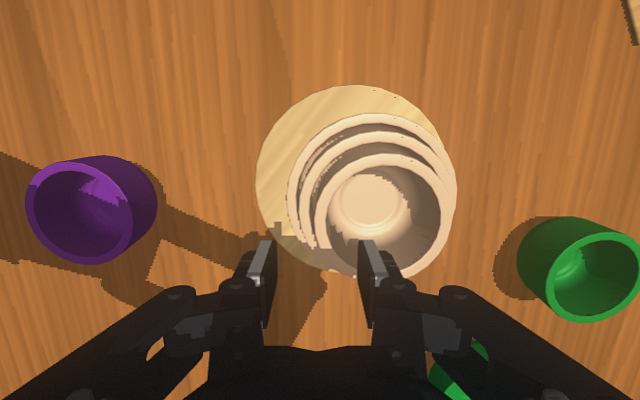

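```bash
python3 -m creep '[{"linear":[0.1,-0.4,-2],"rot":[0,0,0],"claw":0.45},{"linear":[0,0,-2],"rot":[0,0,0],"claw":0.45},{"linear":[0,0,-1.6],"rot":[0,0,0],"claw":0.45},{"linear":[0,0,-1.2],"rot":[0,0,0],"claw":0.45},{"linear":[0,0,-0.7],"rot":[0,0,0],"claw":0.45},{"linear":[0,0,-0.4],"rot":[0,0,0],"claw":0.45},{"linear":[0,0,0],"rot":[0,0,0],"claw":0.45},{"linear":[0,0,0],"rot":[0,0,0],"claw":0.45},{"linear":[0,0,0],"rot":[0,0,0],"claw":0.45}]'
python3 shot.py w9
```

```text
time: 11.35
ee_pos: [521.7, -196.8, 104.9]
orientation: [3.141, -0.001, 0.004]
contact_force: [0.3, 0.5, -0.3]
width: 0.45
[ 521.7 -196.8  104.9] [ 3.141e+00 -1.000e-03  4.000e-03] 11.35
```

View pics/w9.png

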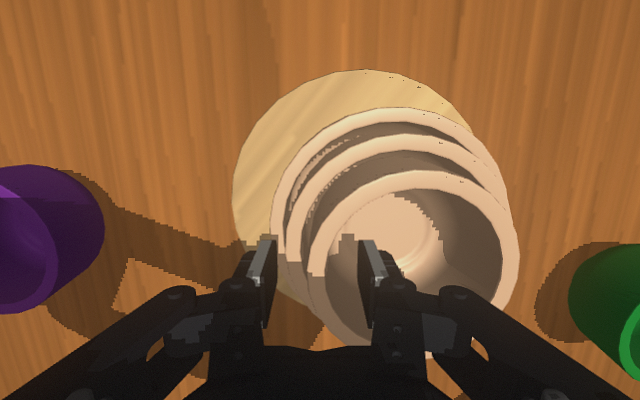

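```bash
python3 -m creep '[{"linear":[-0.05,0,-0.3],"rot":[0,0,0],"claw":0.3},{"linear":[0,0,0],"rot":[0,0,0],"claw":0.2},{"linear":[0,0,0],"rot":[0,0,0],"claw":0},{"linear":[0,0,0],"rot":[0,0,0],"claw":0},{"linear":[0,0,0],"rot":[0,0,0],"claw":0},{"linear":[0,0,0],"rot":[0,0,0],"claw":0},{"linear":[0,0,0],"rot":[0,0,0],"claw":0}]'
python3 shot.py w10
```

```text
time: 11.98
ee_pos: [521.0, -196.6, 101.2]
orientation: [3.141, -0.001, 0.003]
contact_force: [2.2, 0.5, 2.7]
width: 0.088
[ 521.  -196.6  101.2] [ 3.141e+00 -1.000e-03  3.000e-03] 11.9833
```

View pics/w10.png

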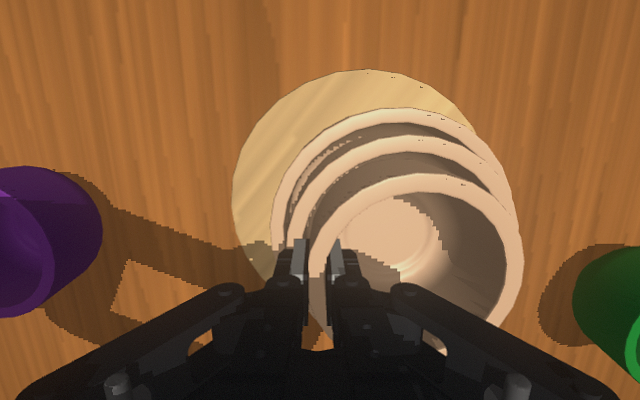

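Gripped on the wall (width 0.088 ≈ 7.5 mm). Lift slowly.

```bash
python3 -m creep '[{"linear":[0,0,0.3],"rot":[0,0,0],"claw":0},{"linear":[0,0,0.5],"rot":[0,0,0],"claw":0},{"linear":[0,0,0.8],"rot":[0,0,0],"claw":0},{"linear":[0,0,1.2],"rot":[0,0,0],"claw":0},{"linear":[0,0,1.5],"rot":[0,0,0],"claw":0},{"linear":[0,0,1.5],"rot":[0,0,0],"claw":0},{"linear":[0,0,1.5],"rot":[0,0,0],"claw":0},{"linear":[0,0,1.5],"rot":[0,0,0],"claw":0},{"linear":[0,0,1],"rot":[0,0,0],"claw":0},{"linear":[0,0,0.5],"rot":[0,0,0],"claw":0},{"linear":[0,0,0],"rot":[0,0,0],"claw":0}]'
python3 shot.py w11;  python3 - <<'E'
from rig import vision; import cv2
cv2.imwrite("pics/s11.png",cv2.resize(vision.snapshot("scene")[100:220,170:380],None,fx=3.5,fy=3.5))
E
```

```text
time: 12.95
ee_pos: [520.9, -197.0, 205.4]
orientation: [3.14, -0.002, 0.004]
contact_force: [-0.0, -0.0, -2.4]
width: 0.084
[ 520.9 -197.   205.4] [ 3.14e+00 -2.00e-03  4.00e-03] 12.95
```

View pics/w11.png

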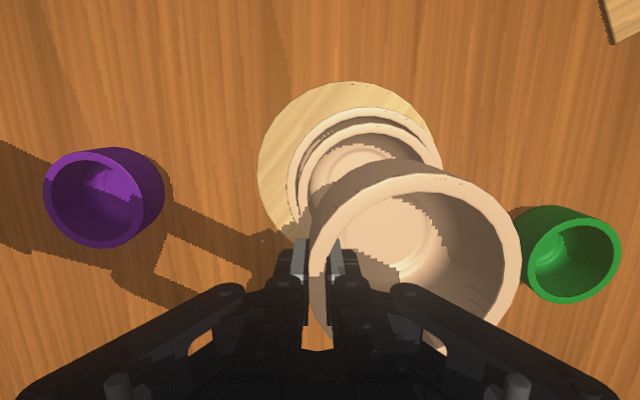

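View pics/s11.png

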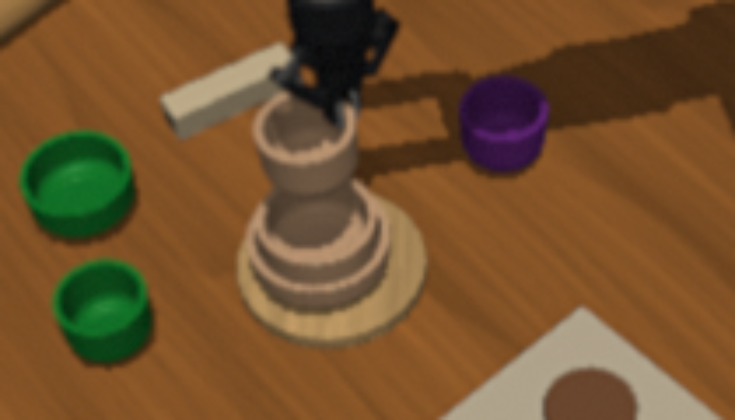

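```bash
python3 -m creep '[{"linear":[-0.4,1.5,0],"rot":[0,0,0],"claw":0},{"linear":[-0.8,3,0],"rot":[0,0,0],"claw":0},{"linear":[-0.8,3.5,0],"rot":[0,0,0],"claw":0},{"linear":[-0.8,3.5,0],"rot":[0,0,0],"claw":0},{"linear":[-0.8,3.5,0],"rot":[0,0,0],"claw":0},{"linear":[-0.8,3.5,0],"rot":[0,0,0],"claw":0},{"linear":[-0.8,3.5,0],"rot":[0,0,0],"claw":0},{"linear":[-0.8,3.5,0],"rot":[0,0,0],"claw":0},{"linear":[-0.8,3.5,0],"rot":[0,0,0],"claw":0},{"linear":[-0.8,3.5,0],"rot":[0,0,0],"claw":0},{"linear":[-0.8,3,0],"rot":[0,0,0],"claw":0},{"linear":[-0.4,1.5,0],"rot":[0,0,0],"claw":0}]'
python3 -m creep '[{"linear":[0,0,0],"rot":[0,0,0],"claw":0},{"linear":[0,0,0],"rot":[0,0,0],"claw":0}]'
python3 shot.py w12; python3 discs.py w12 ca
```

```text
time: 14.05
ee_pos: [429.7, 176.9, 202.3]
orientation: [-3.14, -0.005, 0.005]
contact_force: [-0.4, -0.0, -2.8]
width: 0.087
time: 14.22
ee_pos: [431.1, 174.1, 202.5]
orientation: [3.141, 0.003, -0.003]
contact_force: [1.5, -1.1, -2.6]
width: 0.079
[431.1 174.1 202.5] [ 3.141e+00  3.000e-03 -3.000e-03] 14.2167
c [467.4 264.5] rms 0.573291501202915
a [629.1 275.8] rms 0.6403779819820469
```

View pics/w12d.png

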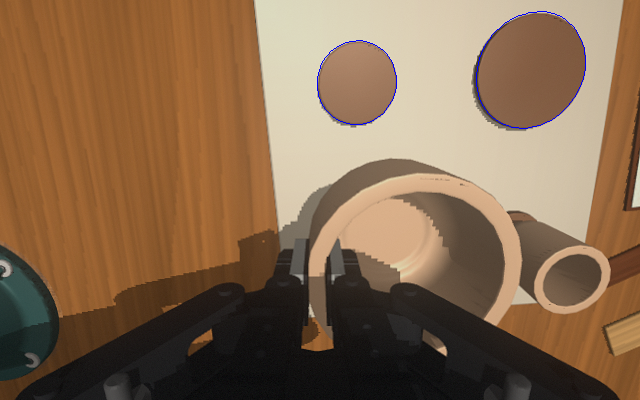

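```bash
python3 - <<'E'
from wov import *
c=wcam("pics/w12.npy"); x,y,z=431.1+42,174.1,202.5+22.5
overlay("pics/w12.png",c,"pics/w12o.png",290,140,250,220,3,[(x,y,z,46),(x,y,z,38)])
E
python3 -m creep '[{"linear":[-0.2,2,0],"rot":[0,0,0],"claw":0},{"linear":[-0.3,3,0],"rot":[0,0,0],"claw":0},{"linear":[0,2.5,0],"rot":[0,0,0],"claw":0},{"linear":[0,1.5,-1],"rot":[0,0,0],"claw":0},{"linear":[0,0,-2],"rot":[0,0,0],"claw":0},{"linear":[0,0,-2.5],"rot":[0,0,0],"claw":0},{"linear":[0,0,-2.5],"rot":[0,0,0],"claw":0},{"linear":[0,0,-2],"rot":[0,0,0],"claw":0},{"linear":[0,0,-1],"rot":[0,0,0],"claw":0},{"linear":[0,0,-0.5],"rot":[0,0,0],"claw":0},{"linear":[0,0,0],"rot":[0,0,0],"claw":0},{"linear":[0,0,0],"rot":[0,0,0],"claw":0}]'
python3 shot.py w13
```

```text
time: 15.27
ee_pos: [428.3, 263.3, 89.5]
orientation: [-3.141, 0.003, -0.002]
contact_force: [0.7, 0.0, -1.6]
width: 0.086
[428.3 263.3  89.5] [-3.141e+00  3.000e-03 -2.000e-03] 15.2667
```

View pics/w12o.png

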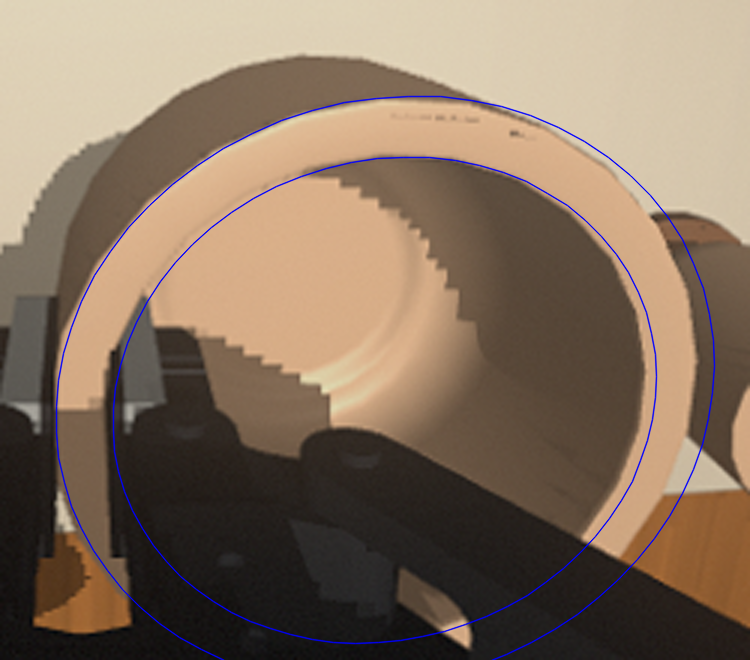

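View pics/w13.png

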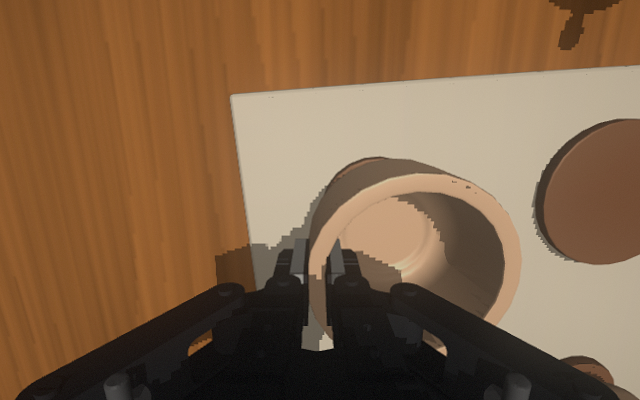

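```bash
python3 -m creep '[{"linear":[-0.2,0.1,-0.4],"rot":[0,0,0],"claw":0},{"linear":[0,0,-0.4],"rot":[0,0,0],"claw":0},{"linear":[0,0,-0.1],"rot":[0,0,0],"claw":0},{"linear":[0,0,0],"rot":[0,0,0],"claw":0},{"linear":[0,0,0],"rot":[0,0,0],"claw":0}]'
python3 -m creep '[{"linear":[0,0,-0.1],"rot":[0,0,0],"claw":0},{"linear":[0,0,0],"rot":[0,0,0],"claw":0},{"linear":[0,0,0],"rot":[0,0,0],"claw":0}]'
python3 -m creep '[{"linear":[0,0,-0.1],"rot":[0,0,0],"claw":0},{"linear":[0,0,0],"rot":[0,0,0],"claw":0},{"linear":[0,0,0],"rot":[0,0,0],"claw":0}]'
```

```text
time: 15.73
ee_pos: [425.3, 264.4, 79.5]
orientation: [3.142, -0.001, 0.0]
contact_force: [-0.0, 0.0, -1.8]
width: 0.086
time: 15.98
ee_pos: [425.4, 264.5, 78.6]
orientation: [-3.142, 0.001, -0.0]
contact_force: [0.1, 0.2, -2.1]
width: 0.085
time: 16.23
ee_pos: [425.4, 264.5, 78.2]
orientation: [-3.141, 0.002, -0.001]
contact_force: [-3.1, -0.5, 2.5]
width: 0.08
```

```bash
python3 -m creep '[{"linear":[0,0,-0.06],"rot":[0,0,0],"claw":0},{"linear":[0,0,0],"rot":[0,0,0],"claw":0},{"linear":[0,0,0],"rot":[0,0,0],"claw":0}]'
```

```text
time: 16.48
ee_pos: [425.3, 264.6, 77.9]
orientation: [-3.141, 0.001, -0.001]
contact_force: [-4.3, -0.2, 5.7]
width: 0.082
```

```bash
python3 -m creep '[{"linear":[0,0,0],"rot":[0,0,0],"claw":0.15},{"linear":[0,0,0],"rot":[0,0,0],"claw":0.25},{"linear":[0,0,0],"rot":[0,0,0],"claw":0.4},{"linear":[0,0,0],"rot":[0,0,0],"claw":0.4},{"linear":[0,0,1],"rot":[0,0,0],"claw":0.4},{"linear":[0,0,2],"rot":[0,0,0],"claw":0.4},{"linear":[0,0,3],"rot":[0,0,0],"claw":0.4},{"linear":[0,0,4],"rot":[0,0,0],"claw":0.4},{"linear":[0,0,3],"rot":[0,0,0],"claw":0.4},{"linear":[0,-3,0],"rot":[0,0,0],"claw":0.4},{"linear":[0,-3.5,0],"rot":[0,0,0],"claw":0.4},{"linear":[0,-1.5,0],"rot":[0,0,0],"claw":0.4}]'
python3 shot.py w14
python3 - <<'E'
from wov import *
c=wcam("pics/w14.npy"); x,y=467.8,264.3
overlay("pics/w14.png",c,"pics/w14o.png",220,0,400,240,2,[(x,y,28,37),(x,y,100,46),(x,y,100,38),(640,108.4,112,32),(640,108.4,28,31)])
E
```

```text
time: 17.48
ee_pos: [425.8, 182.1, 208.9]
orientation: [3.14, -0.003, 0.005]
contact_force: [-0.4, -0.5, -0.2]
width: 0.401
[425.8 182.1 208.9] [ 3.14e+00 -3.00e-03  5.00e-03] 17.4833
```

View pics/w14o.png

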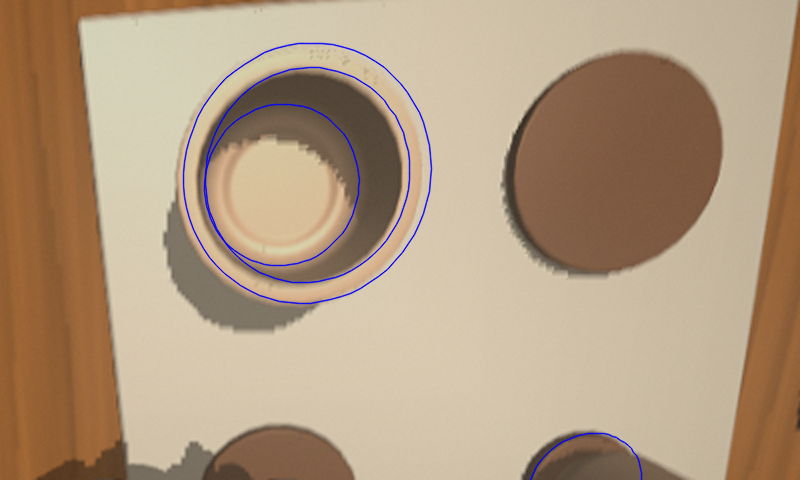

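```bash
python3 -m creep '[{"linear":[0.7,-1.5,0],"rot":[0,0,0],"claw":0.4},{"linear":[0.7,-3.5,0],"rot":[0,0,0],"claw":0.4},{"linear":[0.7,-3.7,0],"rot":[0,0,0],"claw":0.4},{"linear":[0.7,-3.7,0],"rot":[0,0,0],"claw":0.4},{"linear":[0.7,-3.7,0],"rot":[0,0,0],"claw":0.4},{"linear":[0.7,-3.7,0],"rot":[0,0,0],"claw":0.4},{"linear":[0.7,-3.7,-0.7],"rot":[0,0,0],"claw":0.4},{"linear":[0.7,-3.7,-1],"rot":[0,0,0],"claw":0.4},{"linear":[0.7,-3.7,-1],"rot":[0,0,0],"claw":0.4},{"linear":[0.7,-3.7,-1],"rot":[0,0,0],"claw":0.4},{"linear":[0.7,-2,-1],"rot":[0,0,0],"claw":0.4},{"linear":[0.4,-0.4,0],"rot":[0,0,0],"claw":0.4}]'
python3 -m creep '[{"linear":[0,0,0],"rot":[0,0,0],"claw":0.4},{"linear":[0,0,0],"rot":[0,0,0],"claw":0.4}]'
python3 shot.py w15
python3 - <<'E'
from wov import *
c=wcam("pics/w15.npy"); x,y=562,-196.5
overlay("pics/w15.png",c,"pics/w15o.png",220,80,260,190,3,[(x,y,98,58),(x,y,98,50),(x,y,72,70)])
E
```

```text
time: 18.53
ee_pos: [505.8, -188.6, 157.5]
orientation: [-3.141, 0.009, 0.005]
contact_force: [-0.1, 0.3, -0.1]
width: 0.4
time: 18.7
ee_pos: [506.8, -184.9, 160.4]
orientation: [-3.141, 0.001, -0.001]
contact_force: [-0.5, 0.2, -0.3]
width: 0.4
[ 506.8 -184.9  160.4] [-3.141e+00  1.000e-03 -1.000e-03] 18.7
```

View pics/w15o.png

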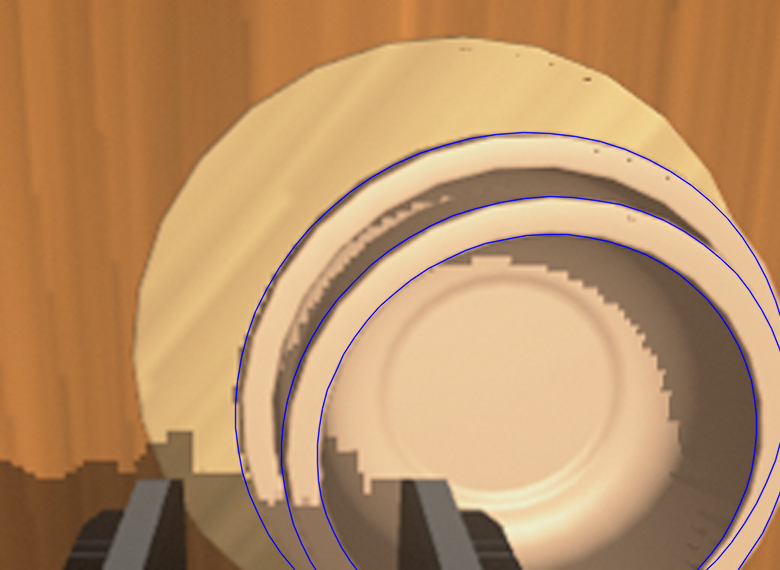

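```bash
python3 -m creep '[{"linear":[0.2,-1.15,-1],"rot":[0,0,0],"claw":0.4},{"linear":[0,0,-2],"rot":[0,0,0],"claw":0.4},{"linear":[0,0,-2],"rot":[0,0,0],"claw":0.4},{"linear":[0,0,-1.5],"rot":[0,0,0],"claw":0.4},{"linear":[0,0,-0.8],"rot":[0,0,0],"claw":0.4},{"linear":[0,0,-0.5],"rot":[0,0,0],"claw":0.4},{"linear":[0,0,-0.2],"rot":[0,0,0],"claw":0.4},{"linear":[0,0,0],"rot":[0,0,0],"claw":0.4},{"linear":[0,0,0],"rot":[0,0,0],"claw":0.4}]'
python3 shot.py w16
```

```text
time: 19.5
ee_pos: [509.1, -197.3, 81.1]
orientation: [3.141, -0.001, 0.003]
contact_force: [0.1, -0.6, -1.2]
width: 0.401
[ 509.1 -197.3   81.1] [ 3.141e+00 -1.000e-03  3.000e-03] 19.5
```

View pics/w16.png

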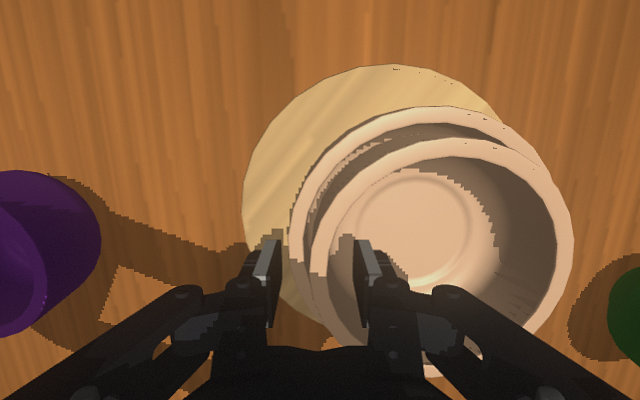

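Wall (columns 308–330, ~319) sits mid between the fingers (277–357, ~317). Lower 5 mm, close, lift.

```bash
python3 -m creep '[{"linear":[0,0.05,-0.45],"rot":[0,0,0],"claw":0.3},{"linear":[0,0,0],"rot":[0,0,0],"claw":0.2},{"linear":[0,0,0],"rot":[0,0,0],"claw":0},{"linear":[0,0,0],"rot":[0,0,0],"claw":0},{"linear":[0,0,0],"rot":[0,0,0],"claw":0},{"linear":[0,0,0],"rot":[0,0,0],"claw":0},{"linear":[0,0,0],"rot":[0,0,0],"claw":0}]'
python3 -m creep '[{"linear":[0,0,0.3],"rot":[0,0,0],"claw":0},{"linear":[0,0,0.5],"rot":[0,0,0],"claw":0},{"linear":[0,0,0.8],"rot":[0,0,0],"claw":0},{"linear":[0,0,1.2],"rot":[0,0,0],"claw":0},{"linear":[0,0,1.5],"rot":[0,0,0],"claw":0},{"linear":[0,0,1.5],"rot":[0,0,0],"claw":0},{"linear":[0,0,1.5],"rot":[0,0,0],"claw":0},{"linear":[0,0,1.5],"rot":[0,0,0],"claw":0},{"linear":[0,0,1.5],"rot":[0,0,0],"claw":0},{"linear":[0,0,0.5],"rot":[0,0,0],"claw":0},{"linear":[0,0,0],"rot":[0,0,0],"claw":0}]'
python3 shot.py w17
```

```text
time: 20.13
ee_pos: [509.0, -196.3, 76.3]
orientation: [-3.141, 0.001, -0.003]
contact_force: [-0.8, 1.9, 5.7]
width: 0.081
time: 21.05
ee_pos: [509.1, -197.3, 185.9]
orientation: [3.139, -0.002, 0.006]
contact_force: [0.7, 0.3, -2.8]
width: 0.082
[ 509.1 -197.3  185.9] [ 3.139e+00 -2.000e-03  6.000e-03] 21.05
```

View pics/w17.png

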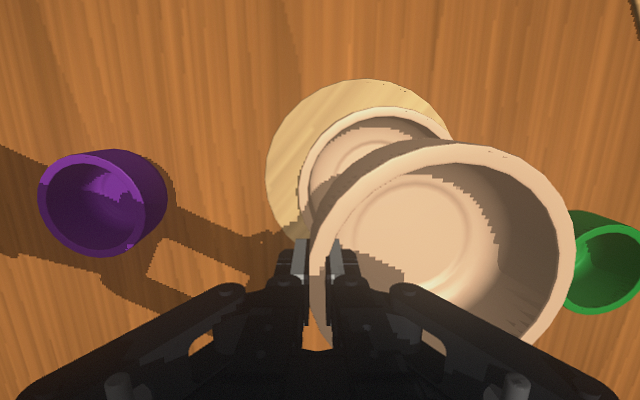

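```bash
python3 -m creep '[{"linear":[-0.6,1.5,0],"rot":[0,0,0],"claw":0},{"linear":[-1.2,3,0],"rot":[0,0,0],"claw":0},{"linear":[-1.4,3.5,0],"rot":[0,0,0],"claw":0},{"linear":[-1.4,3.5,0],"rot":[0,0,0],"claw":0},{"linear":[-1.4,3.5,0],"rot":[0,0,0],"claw":0},{"linear":[-1.4,3.5,0],"rot":[0,0,0],"claw":0},{"linear":[-1.1,2.5,0],"rot":[0,0,0],"claw":0},{"linear":[-0.5,1,0],"rot":[0,0,0],"claw":0},{"linear":[0,0,0],"rot":[0,0,0],"claw":0},{"linear":[0,0,0],"rot":[0,0,0],"claw":0}]'
python3 shot.py w18; python3 discs.py w18 b
```

```text
time: 21.93
ee_pos: [418.1, 23.3, 182.7]
orientation: [3.141, 0.0, -0.001]
contact_force: [0.1, -0.7, -2.9]
width: 0.076
[418.1  23.3 182.7] [ 3.141e+00  0.000e+00 -1.000e-03] 21.9333
b [472.5  98.3] rms 6.758011024418363
```

View pics/w18d.png

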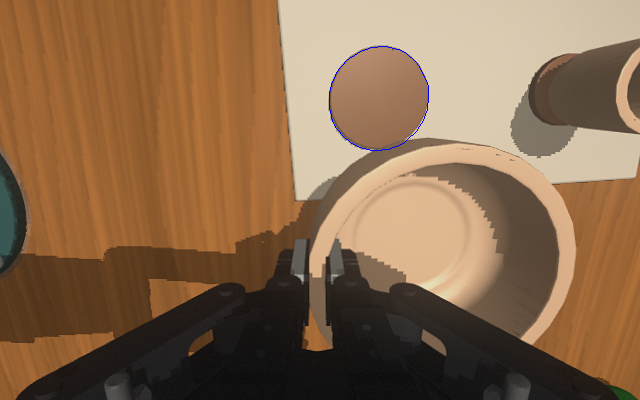

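```bash
python3 -m creep '[{"linear":[0.1,2,0],"rot":[0,0,0],"claw":0},{"linear":[0,2.8,0],"rot":[0,0,0],"claw":0},{"linear":[0,2,0],"rot":[0,0,0],"claw":0},{"linear":[0,0.8,-1],"rot":[0,0,0],"claw":0},{"linear":[0,0,-2],"rot":[0,0,0],"claw":0},{"linear":[0,0,-2.5],"rot":[0,0,0],"claw":0},{"linear":[0,0,-2.2],"rot":[0,0,0],"claw":0},{"linear":[0,0,-1.6],"rot":[0,0,0],"claw":0},{"linear":[0,0,-0.9],"rot":[0,0,0],"claw":0},{"linear":[0,0,-0.4],"rot":[0,0,0],"claw":0},{"linear":[0,0,0],"rot":[0,0,0],"claw":0},{"linear":[0,0,0],"rot":[0,0,0],"claw":0}]'
python3 shot.py w19
```

```text
time: 22.98
ee_pos: [420.2, 99.0, 78.1]
orientation: [3.141, -0.003, 0.002]
contact_force: [0.1, -0.2, -2.8]
width: 0.076
[420.2  99.   78.1] [ 3.141e+00 -3.000e-03  2.000e-03] 22.9833
```

View pics/w19.png

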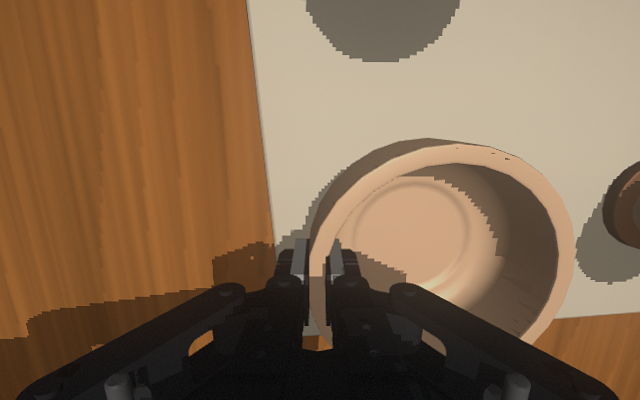

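```bash
python3 -m creep '[{"linear":[-0.05,0,-0.4],"rot":[0,0,0],"claw":0},{"linear":[0,0,-0.25],"rot":[0,0,0],"claw":0},{"linear":[0,0,-0.1],"rot":[0,0,0],"claw":0},{"linear":[0,0,0],"rot":[0,0,0],"claw":0},{"linear":[0,0,0],"rot":[0,0,0],"claw":0}]'
python3 -m creep '[{"linear":[0,0,-0.1],"rot":[0,0,0],"claw":0},{"linear":[0,0,0],"rot":[0,0,0],"claw":0},{"linear":[0,0,0],"rot":[0,0,0],"claw":0}]'
python3 -m creep '[{"linear":[0,0,-0.08],"rot":[0,0,0],"claw":0},{"linear":[0,0,0],"rot":[0,0,0],"claw":0},{"linear":[0,0,0],"rot":[0,0,0],"claw":0}]'
```

```text
time: 23.45
ee_pos: [418.9, 99.5, 70.1]
orientation: [3.142, -0.001, 0.001]
contact_force: [0.0, -0.6, -3.8]
width: 0.082
time: 23.7
ee_pos: [419.1, 99.5, 69.5]
orientation: [-3.142, 0.001, -0.001]
contact_force: [-2.0, 0.4, 0.7]
width: 0.078
time: 23.95
ee_pos: [419.0, 99.5, 69.0]
orientation: [-3.141, 0.001, -0.001]
contact_force: [-4.3, 0.1, 5.5]
width: 0.082
```

```bash
python3 -m creep '[{"linear":[0,0,-0.06],"rot":[0,0,0],"claw":0},{"linear":[0,0,0],"rot":[0,0,0],"claw":0},{"linear":[0,0,0],"rot":[0,0,0],"claw":0.12},{"linear":[0,0,0],"rot":[0,0,0],"claw":0.2},{"linear":[0,0,0],"rot":[0,0,0],"claw":0.3},{"linear":[0,0,0],"rot":[0,0,0],"claw":0.4},{"linear":[0,0,0],"rot":[0,0,0],"claw":0.4},{"linear":[0,0,1.5],"rot":[0,0,0],"claw":0.4},{"linear":[0,0,3],"rot":[0,0,0],"claw":0.4},{"linear":[0,0,4],"rot":[0,0,0],"claw":0.4},{"linear":[0,-2,3],"rot":[0,0,0],"claw":0.4},{"linear":[0,-3.5,1],"rot":[0,0,0],"claw":0.4}]'
python3 -m creep '[{"linear":[0.5,-3.7,0],"rot":[0,0,0],"claw":0.4},{"linear":[0,0,0],"rot":[0,0,0],"claw":0.4},{"linear":[0,0,0],"rot":[0,0,0],"claw":0.4}]'
python3 shot.py w20
python3 - <<'E'
from wov import *
c=wcam("pics/w20.npy"); x,y=472.5,99.5
overlay("pics/w20.png",c,"pics/w20o.png",220,0,400,240,2,[(x,y,28,44),(x,y,90,58),(x,y,90,50)])
E
```

```text
time: 24.95
ee_pos: [421.6, 45.8, 198.3]
orientation: [-3.14, -0.007, -0.016]
contact_force: [0.2, -0.2, 0.2]
width: 0.397
time: 25.2
ee_pos: [424.2, 5.9, 192.6]
orientation: [-3.141, 0.008, -0.001]
contact_force: [-0.5, -0.0, 0.1]
width: 0.403
[424.2   5.9 192.6] [-3.141e+00  8.000e-03 -1.000e-03] 25.2
```

View pics/w20o.png

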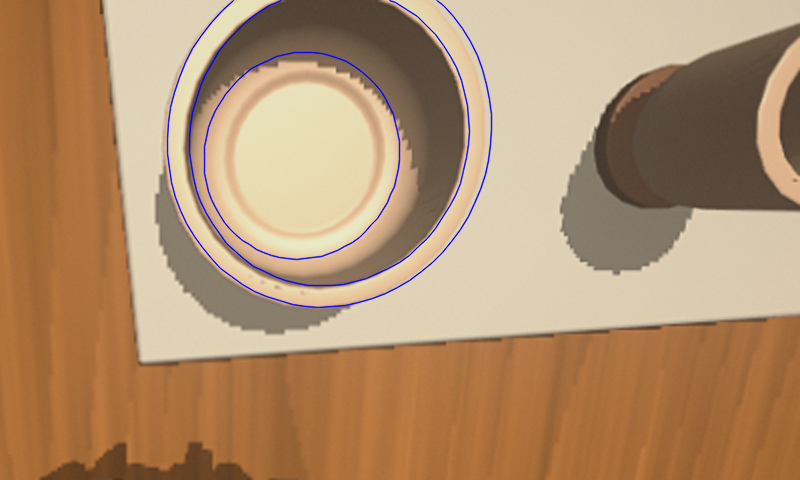

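```bash
python3 -m creep '[{"linear":[0.6,-1.5,0],"rot":[0,0,0],"claw":0.4},{"linear":[1.2,-3,0],"rot":[0,0,0],"claw":0.4},{"linear":[1.3,-3.5,-1],"rot":[0,0,0],"claw":0.4},{"linear":[1.3,-3.5,-1],"rot":[0,0,0],"claw":0.4},{"linear":[1.3,-3.5,-1],"rot":[0,0,0],"claw":0.4},{"linear":[1,-3,-1],"rot":[0,0,0],"claw":0.4},{"linear":[0.5,-1.2,-1],"rot":[0,0,0],"claw":0.4},{"linear":[0,0,-1],"rot":[0,0,0],"claw":0.4},{"linear":[0,0,0],"rot":[0,0,0],"claw":0.4},{"linear":[0,0,0],"rot":[0,0,0],"claw":0.4}]'
python3 shot.py w21
python3 - <<'E'
from wov import *
c=wcam("pics/w21.npy"); x,y=562.5,-196.5
overlay("pics/w21.png",c,"pics/w21o.png",220,60,270,200,2.9,[(x,y,72,70),(x,y,72,62)])
E
```

```text
time: 26.08
ee_pos: [495.3, -182.5, 131.3]
orientation: [-3.139, -0.001, 0.004]
contact_force: [0.0, 0.8, -0.5]
width: 0.4
[ 495.3 -182.5  131.3] [-3.139e+00 -1.000e-03  4.000e-03] 26.0833
```

View pics/w21o.png

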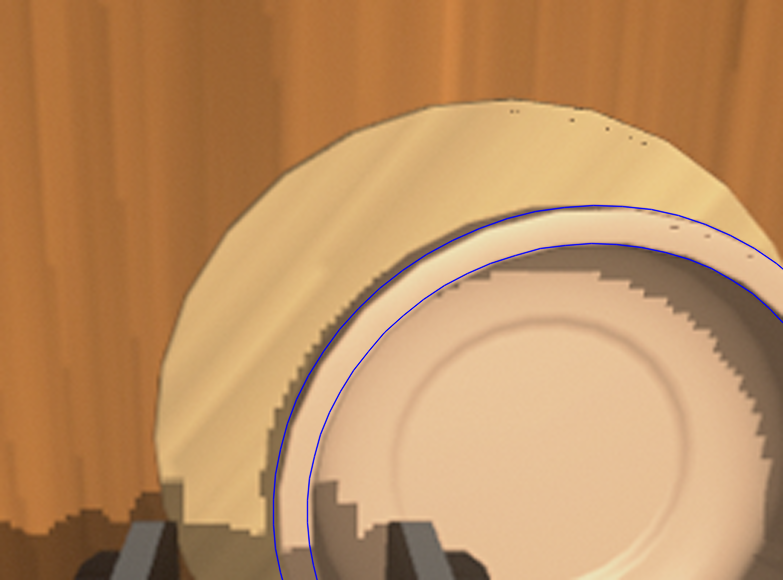

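```bash
python3 -m creep '[{"linear":[0.1,-0.7,-1],"rot":[0,0,0],"claw":0.4},{"linear":[0.1,-0.7,-2],"rot":[0,0,0],"claw":0.4},{"linear":[0,0,-2],"rot":[0,0,0],"claw":0.4},{"linear":[0,0,-1.3],"rot":[0,0,0],"claw":0.4},{"linear":[0,0,-0.8],"rot":[0,0,0],"claw":0.4},{"linear":[0,0,-0.4],"rot":[0,0,0],"claw":0.4},{"linear":[0,0,0],"rot":[0,0,0],"claw":0.4},{"linear":[0,0,0],"rot":[0,0,0],"claw":0.4}]'
python3 shot.py w22
```

```text
time: 26.8
ee_pos: [498.4, -198.6, 58.4]
orientation: [3.141, -0.001, 0.002]
contact_force: [-0.1, -0.0, -0.3]
width: 0.4
[ 498.4 -198.6   58.4] [ 3.141e+00 -1.000e-03  2.000e-03] 26.8
```

View pics/w22.png

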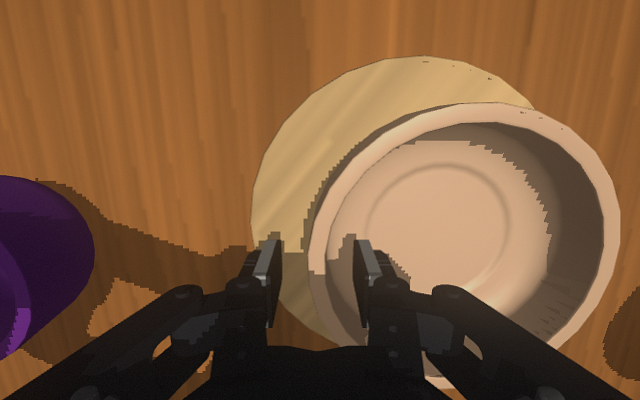

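```bash
python3 -m creep '[{"linear":[0,0.1,-0.5],"rot":[0,0,0],"claw":0.4},{"linear":[0,0,-0.25],"rot":[0,0,0],"claw":0.3},{"linear":[0,0,0],"rot":[0,0,0],"claw":0.2},{"linear":[0,0,0],"rot":[0,0,0],"claw":0},{"linear":[0,0,0],"rot":[0,0,0],"claw":0},{"linear":[0,0,0],"rot":[0,0,0],"claw":0},{"linear":[0,0,0],"rot":[0,0,0],"claw":0},{"linear":[0,0,0],"rot":[0,0,0],"claw":0}]'
python3 -m creep '[{"linear":[0,0,0.3],"rot":[0,0,0],"claw":0},{"linear":[0,0,0.5],"rot":[0,0,0],"claw":0},{"linear":[0,0,0.8],"rot":[0,0,0],"claw":0},{"linear":[0,0,1.2],"rot":[0,0,0],"claw":0},{"linear":[0,0,0.5],"rot":[0,0,0],"claw":0},{"linear":[0,0,0],"rot":[0,0,0],"claw":0}]'
python3 shot.py w23
```

```text
time: 27.52
ee_pos: [498.8, -198.5, 51.0]
orientation: [3.14, -0.003, 0.004]
contact_force: [0.9, -3.6, 2.1]
width: 0.086
time: 28.02
ee_pos: [498.8, -197.8, 84.9]
orientation: [3.14, -0.001, 0.004]
contact_force: [0.8, 0.6, -3.1]
width: 0.08
[ 498.8 -197.8   84.9] [ 3.14e+00 -1.00e-03  4.00e-03] 28.0167
```

View pics/w23.png

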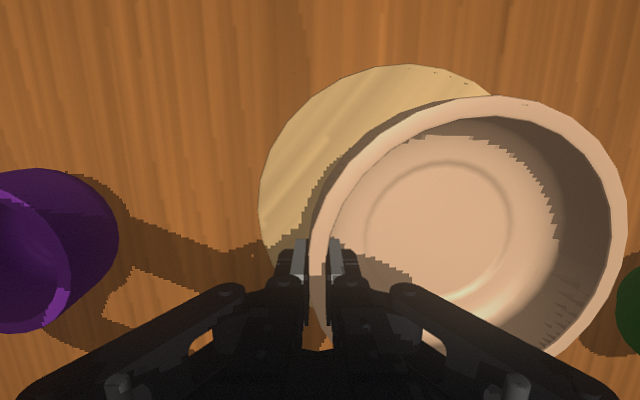

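```bash
python3 -m creep '[{"linear":[0,0,1.5],"rot":[0,0,0],"claw":0},{"linear":[0,0,2.5],"rot":[0,0,0],"claw":0},{"linear":[0,0.5,2.5],"rot":[0,0,0],"claw":0},{"linear":[0,1.5,2.5],"rot":[0,0,0],"claw":0},{"linear":[0.5,2.5,2],"rot":[0,0,0],"claw":0},{"linear":[0.6,3,1],"rot":[0,0,0],"claw":0},{"linear":[0.6,3.5,0],"rot":[0,0,0],"claw":0},{"linear":[0.6,3.5,0],"rot":[0,0,0],"claw":0},{"linear":[0.6,3.5,0],"rot":[0,0,0],"claw":0},{"linear":[0.6,3.5,0],"rot":[0,0,0],"claw":0},{"linear":[0.6,3.5,0],"rot":[0,0,0],"claw":0},{"linear":[0.6,3.5,0],"rot":[0,0,0],"claw":0}]'
python3 -m creep '[{"linear":[0.6,3.5,0],"rot":[0,0,0],"claw":0},{"linear":[0.5,3,0],"rot":[0,0,0],"claw":0},{"linear":[0.3,2,0],"rot":[0,0,0],"claw":0},{"linear":[0,1,0],"rot":[0,0,0],"claw":0},{"linear":[0,0,0],"rot":[0,0,0],"claw":0},{"linear":[0,0,0],"rot":[0,0,0],"claw":0}]'
python3 shot.py w24; python3 discs.py w24 a
python3 - <<'E'
from wov import *
c=wcam("pics/w24.npy"); e=np.load("pics/w24.npy")[0]
overlay("pics/w24d.png",c,"pics/w24o.png",0,0,640,400,1.25,[(e[0]+65.5,e[1],e[2]+21,70)])
E
```

```text
time: 29.07
ee_pos: [544.2, 89.3, 202.3]
orientation: [-3.141, 0.001, 0.003]
contact_force: [0.6, -0.2, -4.7]
width: 0.081
time: 29.57
ee_pos: [558.4, 181.8, 202.3]
orientation: [3.14, -0.001, -0.002]
contact_force: [0.4, -0.2, -4.4]
width: 0.078
[558.4 181.8 202.3] [ 3.14e+00 -1.00e-03 -2.00e-03] 29.5667
a [629.6 274.5] rms 9.797710716471016
```

View pics/w24o.png

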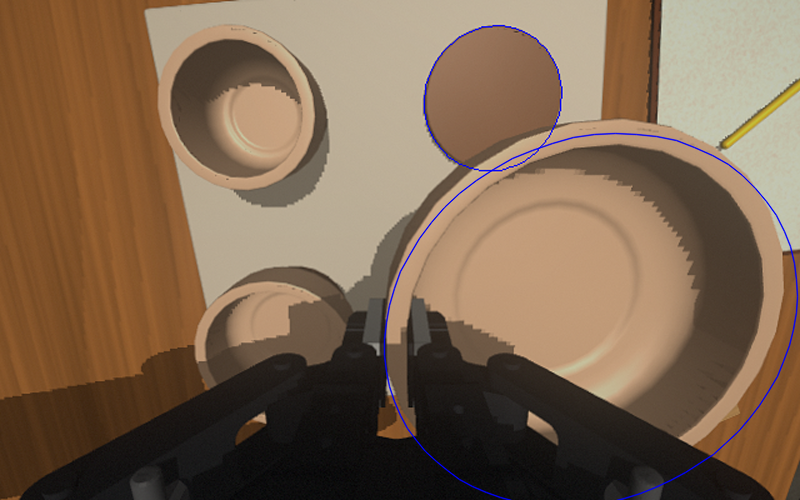

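```bash
python3 -m creep '[{"linear":[0.3,2,0],"rot":[0,0,0],"claw":0},{"linear":[0.4,3,0],"rot":[0,0,0],"claw":0},{"linear":[0,2.5,0],"rot":[0,0,0],"claw":0},{"linear":[0,1.5,-1],"rot":[0,0,0],"claw":0},{"linear":[0,0,-2],"rot":[0,0,0],"claw":0},{"linear":[0,0,-2.5],"rot":[0,0,0],"claw":0},{"linear":[0,0,-2.5],"rot":[0,0,0],"claw":0},{"linear":[0,0,-2.5],"rot":[0,0,0],"claw":0},{"linear":[0,0,-1.6],"rot":[0,0,0],"claw":0},{"linear":[0,0,-0.8],"rot":[0,0,0],"claw":0},{"linear":[0,0,0],"rot":[0,0,0],"claw":0},{"linear":[0,0,0],"rot":[0,0,0],"claw":0}]'
python3 shot.py w25
python3 - <<'E'
from rig import vision; import cv2
cv2.imwrite("pics/s25.png",cv2.resize(vision.snapshot("scene")[180:340,230:440],None,fx=3.5,fy=3.5))
E
```

```text
time: 30.62
ee_pos: [566.1, 271.4, 74.0]
orientation: [3.141, -0.003, -0.0]
contact_force: [0.8, 0.2, -3.5]
width: 0.08
[566.1 271.4  74. ] [ 3.141e+00 -3.000e-03 -0.000e+00] 30.6167
```

View pics/w25.png

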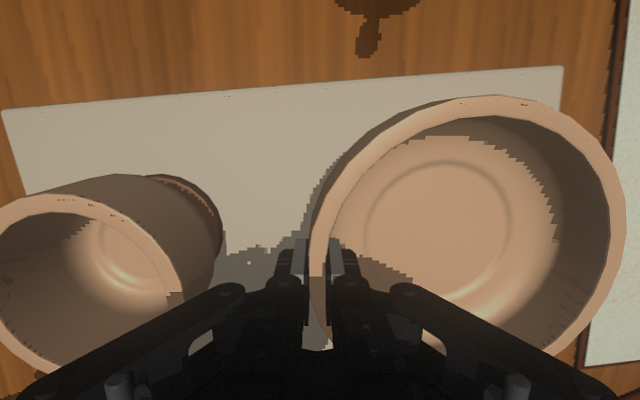

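View pics/s25.png

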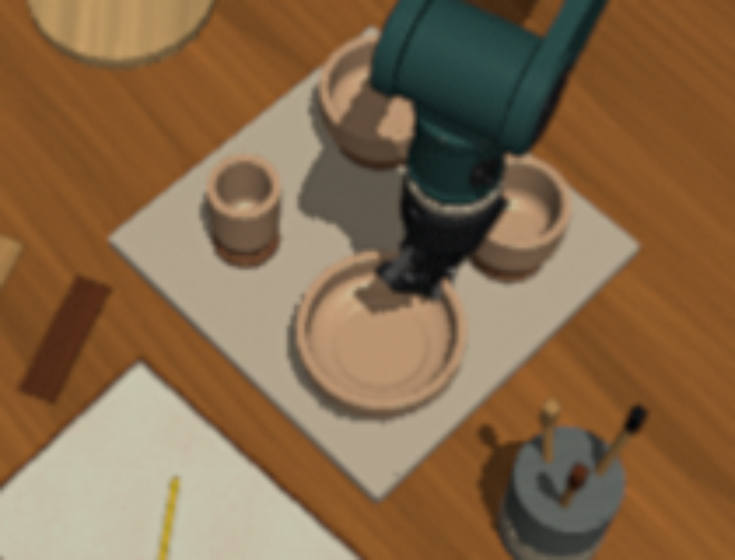

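```bash
python3 -m creep '[{"linear":[0,0.1,-0.5],"rot":[0,0,0],"claw":0},{"linear":[0,0,-0.4],"rot":[0,0,0],"claw":0},{"linear":[0,0,-0.2],"rot":[0,0,0],"claw":0},{"linear":[0,0,0],"rot":[0,0,0],"claw":0},{"linear":[0,0,0],"rot":[0,0,0],"claw":0}]'
python3 -m creep '[{"linear":[0,0,-0.1],"rot":[0,0,0],"claw":0},{"linear":[0,0,0],"rot":[0,0,0],"claw":0},{"linear":[0,0,0],"rot":[0,0,0],"claw":0}]'
python3 -m creep '[{"linear":[0,0,-0.1],"rot":[0,0,0],"claw":0},{"linear":[0,0,0],"rot":[0,0,0],"claw":0},{"linear":[0,0,0],"rot":[0,0,0],"claw":0}]'
```

```text
time: 31.13
ee_pos: [565.8, 273.5, 62.9]
orientation: [3.141, -0.001, -0.0]
contact_force: [-0.5, -0.5, -5.0]
width: 0.082
time: 31.38
ee_pos: [566.0, 273.5, 62.3]
orientation: [-3.141, 0.001, -0.001]
contact_force: [-0.6, -0.4, -3.5]
width: 0.085
time: 31.63
ee_pos: [566.1, 273.6, 61.7]
orientation: [-3.141, 0.001, -0.001]
contact_force: [-2.2, -0.1, -0.7]
width: 0.081
```

```bash
python3 -m creep '[{"linear":[0,0,-0.08],"rot":[0,-0.01,0],"claw":0},{"linear":[0,0,-0.08],"rot":[0,-0.01,0],"claw":0},{"linear":[0,0,0],"rot":[0,0,0],"claw":0},{"linear":[0,0,0],"rot":[0,0,0],"claw":0}]'
```

```text
time: 31.97
ee_pos: [566.0, 273.5, 59.6]
orientation: [-3.141, 0.001, -0.033]
contact_force: [-0.4, 0.2, -1.5]
width: 0.084
```

```bash
python3 -m creep '[{"linear":[0,0,-0.08],"rot":[0,0,0],"claw":0},{"linear":[0,0,0],"rot":[0,0,0],"claw":0},{"linear":[0,0,0],"rot":[0,0,0],"claw":0}]'
python3 -m creep '[{"linear":[0,0,-0.05],"rot":[0,0,0],"claw":0},{"linear":[0,0,0],"rot":[0,0,0],"claw":0},{"linear":[0,0,0],"rot":[0,0,0],"claw":0}]'
```

```text
time: 32.22
ee_pos: [565.8, 273.5, 59.2]
orientation: [-3.141, 0.001, -0.031]
contact_force: [-3.5, -0.5, 1.8]
width: 0.083
time: 32.47
ee_pos: [565.9, 273.6, 58.7]
orientation: [-3.141, 0.001, -0.032]
contact_force: [-4.6, -1.9, 4.0]
width: 0.08
```

Down at the expected height. Release and retreat.

```bash
python3 -m creep '[{"linear":[0,0,0],"rot":[0,0,0],"claw":0.12},{"linear":[0,0,0],"rot":[0,0,0],"claw":0.2},{"linear":[0,0,0],"rot":[0,0,0],"claw":0.3},{"linear":[0,0,0],"rot":[0,0,0],"claw":0.4},{"linear":[0,0,0],"rot":[0,0.02,0],"claw":0.4},{"linear":[0,0,1.5],"rot":[0,0,0],"claw":0.4},{"linear":[0,0,3],"rot":[0,0,0],"claw":0.4},{"linear":[0,0,4],"rot":[0,0,0],"claw":0.4},{"linear":[0,0,4],"rot":[0,0,0],"claw":0.4},{"linear":[-2,-2,3],"rot":[0,0,0],"claw":0.4},{"linear":[-2,-3,2],"rot":[0,0,0],"claw":0.4},{"linear":[-1,-3,2],"rot":[0,0,0],"claw":0.4}]'
python3 -m creep '[{"linear":[-1.5,-3.5,1.5],"rot":[0,0,0],"claw":0.4},{"linear":[-0.5,-3,1.5],"rot":[0,0,0],"claw":0.4},{"linear":[0,-2,0],"rot":[0,0,0],"claw":0.4},{"linear":[0,0,0],"rot":[0,0,0],"claw":0.4},{"linear":[0,0,0],"rot":[0,0,0],"claw":0.4}]'
python3 shot.py w26
python3 - <<'E'
from wov import *
c=wcam("pics/w26.npy")
overlay("pics/w26.png",c,"pics/w26o.png",0,0,640,400,1.25,[(629.5,275,28,51),(629.5,275,80,70),(467.8,264.3,100,46),(472.5,99.5,90,58),(640,108.4,112,32)])
for n in("scene","top"): cv2.imwrite(f"pics/{n}26.png",vision.snapshot(n))
t=cv2.imread("pics/top26.png")[60:280,110:430]; cv2.imwrite("pics/top26c.png",cv2.resize(t,None,fx=2.5,fy=2.5))
E
```

```text
time: 33.47
ee_pos: [515.0, 193.3, 255.7]
orientation: [-3.141, -0.002, -0.003]
contact_force: [0.3, -1.0, 0.8]
width: 0.401
time: 33.88
ee_pos: [496.2, 107.6, 283.6]
orientation: [-3.141, 0.005, -0.001]
contact_force: [-0.2, -0.9, -0.8]
width: 0.399
[496.2 107.6 283.6] [-3.141e+00  5.000e-03 -1.000e-03] 33.8833
```

View pics/w26o.png

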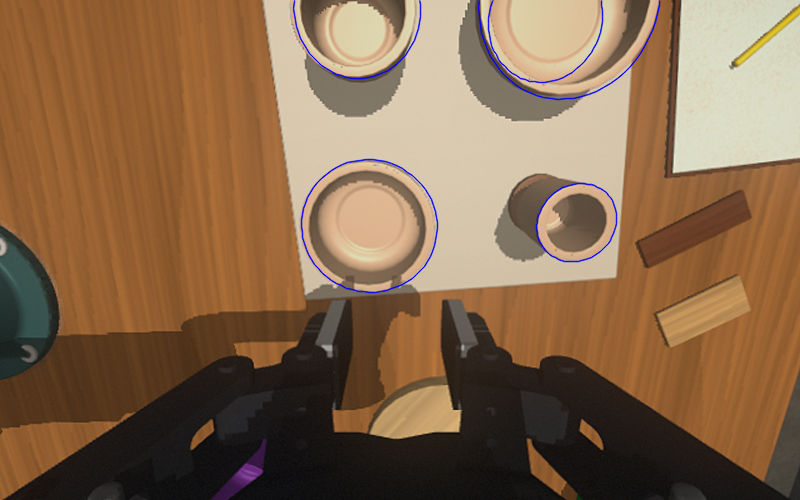

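View pics/top26c.png

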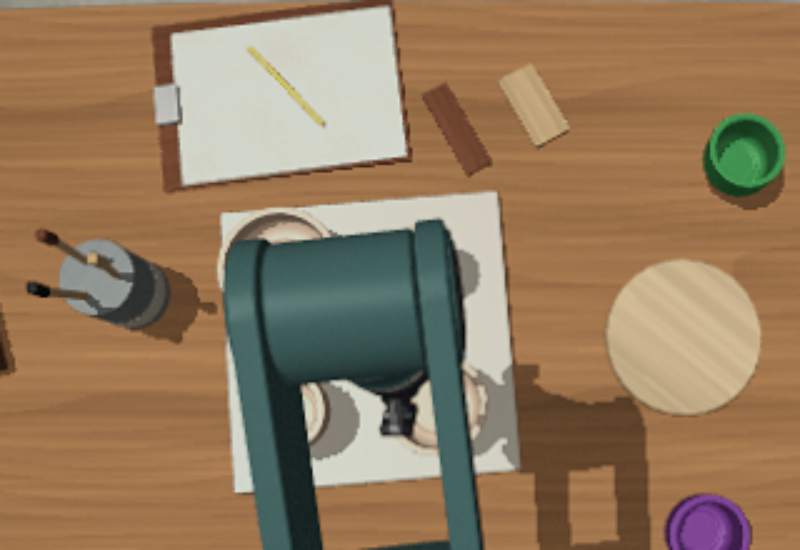

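View pics/scene26.png

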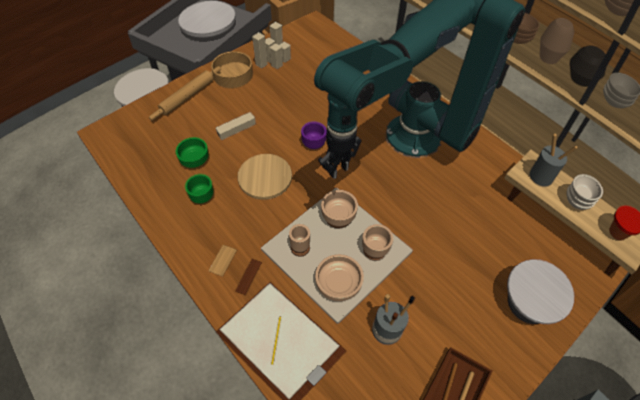

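```bash
python3 -m creep '[{"linear":[-1,-3.5,0],"rot":[0,0,0],"claw":0.4},{"linear":[-1,-3.5,0],"rot":[0,0,0],"claw":0.4},{"linear":[-1,-3.5,0],"rot":[0,0,0],"claw":0.4},{"linear":[-1,-3.5,0],"rot":[0,0,0],"claw":0.4},{"linear":[-1,-3.5,0],"rot":[0,0,0],"claw":0.4},{"linear":[-1,-3.5,0],"rot":[0,0,0],"claw":0.4},{"linear":[-1,-3.5,0],"rot":[0,0,0],"claw":0.4},{"linear":[-1,-3.5,0],"rot":[0,0,0],"claw":0.4},{"linear":[-1,-3.5,0],"rot":[0,0,0],"claw":0.4},{"linear":[0,0,0],"rot":[0,0,0],"claw":0.4},{"linear":[0,0,0],"rot":[0,0,0],"claw":0.4}]'
python3 - <<'E'
from wov import *
c=cam("top"); cv2.imwrite("pics/top27.png",vision.snapshot("top"))
D=[(630.2,274.3,51,70,80),(473,100.1,44,58,90),(468.5,263.5,37,46,100),(640.3,108.6,31,32,112)]
overlay("pics/top27.png",c,"pics/top27o.png",185,120,145,145,4.1,[(x,y,z,r) for x,y,_,r,z in D])
E
```

```text
time: 34.95
ee_pos: [405.8, -207.3, 282.2]
orientation: [-3.14, 0.005, 0.002]
contact_force: [-0.4, 0.3, 0.1]
width: 0.401
```

View pics/top27o.png

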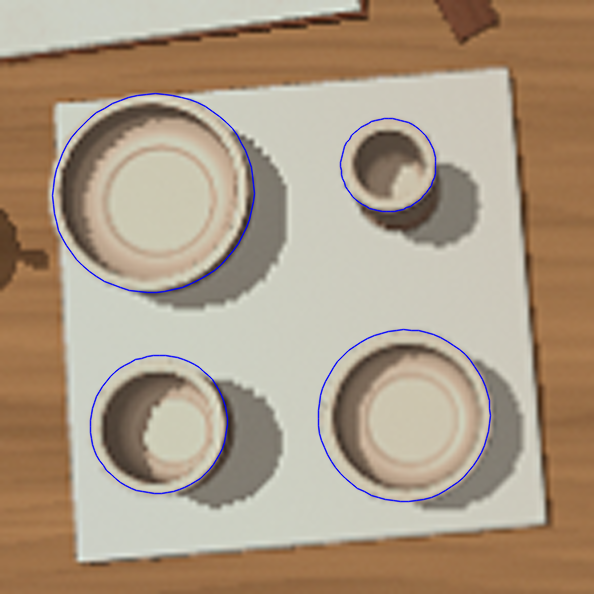

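All four rims match the disc centres to within about 3 mm (tolerance 12 mm), and every piece stands upright. The tin and post look unmoved.

```bash
python3 -c "
from rig import workorder; print(workorder.sign_off())"
```

```text
the job is handed in; nothing more can be done
None
```

I took the stack apart from the top down and loaded the kiln shelf: cup on disc_d, tea bowl on disc_c, rice bowl on disc_b and wide bowl on disc_a. I handed the job in at about 35 s. Each piece was lowered in small steps until the wrist force showed it had touched the disc. The highest force in the readings I saw was about 7 N.

- **Placement:** In the last top and wrist pictures all four pieces stand upright. Their rims are within about 3 mm of the disc centres, against 12 mm of margin.
- **Brush tin, kiln post and look-alikes:** The tin, post and green and purple bowls look unmoved by eye in the pictures; I did not measure them.
- **Disagreement:** The scene camera put the discs and the stack about 5 to 11 mm away from where the other two cameras did. The top and wrist cameras agreed within about 2 mm on the discs, so I used those. For the stack they differed by about 4 mm and I went by the wrist camera.
- **Tilt while carrying:** The tea, rice and wide bowls, held by one wall, hung about 2° low on the far side. The wide bowl was levelled by a small wrist turn before release; the tea and rice bowls were pressed down lightly onto their discs.

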